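Put the flat battery pack on charge

TASK

The battery pack showing the red light is flat: take it out of the upright holder and put it on the charger, contact end hooked in under the charger's hood and light side up, pushed fully home so that it lies flat on the bay floor behind the tail wall. Let go of it there, and leave the green-lit pack in its holder and the rack, bottle and box where they are.

Things in the scene. Friction and masses are not known exactly. Their poses are not given: they have to be found in the camera images.
- battery_red: the flat pack: blue-grey block 130 x 56 x 36 mm, about 0.4 kg, red light bar at its contact end. Origin: centre of its underside (a 130 x 56 face), 65 mm from either end. +x: along it to the contact end (brass strips); +y: across its 56 mm width; +z: 36 mm through to the light side (pale label). At first stands in one of the holder's wells, contact end up, the upper 60 mm out of the well
- red_nose (a point): centre of the contact end face of the red-lit pack, 65 mm along its +x and 18 mm above its underside; axes as the pack's
- battery_green: the charged pack, the same but with a green light bar, standing contact end up in the other well; leave it there
- holder: fixed lilac upright holder, 110 (x) x 70 (y) x 78 mm high, on a 4 mm foot 124 x 84 mm; two wells 40 (x) x 60 (y) mm, 70 mm deep, centred 30 mm either side of the middle along x. Origin: centre of its underside, z up. Packs stand with their 56 mm width along its y
- charger: fixed pale-grey one-bay charger, 186 x 79 mm, 70 mm high at the hood. Origin: bay centre at table height; +x along the bay to the contact hood. The bay is 59 mm wide. Along x: side cheeks 20 mm above the bay floor from -80 to -37 mm; finger gap, nothing beside the pack, -37 to 14 (base 50 mm wide there); nose cheeks 34 mm above the floor, 14 to 60; hood 60 to 106
- tail_wall (a point): middle of the top inner edge of the charger's tail wall, 20 mm above the bay floor, 65 mm behind the bay centre; the wall is 15 mm thick. Axes as the charger's. The seated pack's tail stands down behind it
- lip (a point): middle of the lower edge of the hood's lip, 40 mm above the bay floor, 60 mm ahead of the bay centre; the hood's roof is 8 mm thick. A seated pack reaches 5 mm under it, so it cannot go straight down: it enters with its contact end low, tilted 10 to 15 degrees, goes under the lip and pushes the sprung contacts back; then its tail drops behind the tail wall
- bay (a point): middle of the bay floor, 22 mm above the table; axes as the charger's. A seated pack's origin lies here with its +x along this +x
- contacts (a joint): how far the charger's sprung contact block is pushed back into the hood (m): 0 at rest, its face then 64 mm ahead of the bay centre; stops at 0.009. About 4 N at rest, 10 N at the stop. For the tail to pass the tail wall it must be pushed back 5 to 8 mm; once let go it pushes the pack against the tail wall and reads about 0.001
- tube_rack: white rack with capped blood tubes, 60 x 150 mm, 96 mm high, standing loose; origin centre of underside; leave it
- reagent: white plastic bottle with a blue cap, 68 mm across, 150 mm high, loose; origin centre of underside; leave it
- slide_box: white and purple carton 75 x 110 x 55 mm, loose; origin centre of underside; leave it

How it is judged:
By the outcome, as a careful person would: the job done as asked, in the order asked, and still so for the second after the job is handed in, with the robot touching nothing.
It also fails if it takes over 72 s, if anything falls off the work surface, if the arm or the gripper's body presses on something with over 40 N, if the wrist force passes 120 N, or if a joint passes its speed limit or range.

ROBOT

A 7-joint arm with a two-finger parallel gripper is mounted at the origin on the work surface. World frame = base frame: x ahead of the robot, y to its left, z up, the work surface at z = 0. Lengths are in m, angles in rad, forces in N, time in s.
With the tool pointing down it reaches from about 0.4 to 0.85 m from the base axis. Payload 10.4 kg.
Tool frame: the origin (TCP) lies on the centre line of the jaws, within the pads' length; the fingertips stand 22 mm ahead of it and the grasp point (between the pads) lies 3 mm ahead of it; z points along the fingers, y is the direction in which the jaws open and shut (so a half turn about z gives the same grasp; the last joint's range is limited). The gripper opens to 85 mm and grips with 20 to 120 N. Pads are 22 mm wide; open, the fingers measure 114 mm over their backs; the gripper's body (76 mm by 85 mm) begins 54 mm behind the grasp point. The pads swing forward as they close: fully open they stand 13 mm farther back than shut.
Start: joints at [-1.351, 0.332, -0.065, 1.46, 0.022, 1.35, -0.088], TCP at [0.15, 0.607, 0.253] pointing down, gripper open.
Joint ranges: [-2.6, 2.6], [-0.5, 2.12], [-1.47, 1.34], [0.16, 2.42], [-1.27, 4.41], [0.06, 2.06], [-2.6, 2.6]. Speed limits (rad/s): [2.22, 2.22, 2.79, 2.79, 3.14, 3.14, 3.14].

INTERFACE

Orientations are given as a unit quaternion [x, y, z, w].
In Python, from workcell import manip gives the robot as it stands. The module is installed in compiled form; this text tells all that it offers.
- The arm moves only by the shell command python3 -m crank 'ROWS' [FORCE]. ROWS is JSON, a list of rows, each a list of 3 entries, a list of its own where there are three numbers: the opening, from -1 (shut) to 1 (fully open), then the shift along the tool's x, y, z normalised to -1 to 1, where 1 is 80 mm, then the turn, a rotation vector about the tool's x, y, z normalised to -1 to 1, where 1 is pi/4 rad. In form: [[jaw, [tx, ty, tz], [ax, ay, az]], ...]. A call has exactly 5 rows; each row shifts and turns the commanded pose from where the row before left it, along the tool's axes as they then stand; what a row does not reach is not made up. A row lasts 1/10 s, in which the tool goes at most 50 mm and 8.59 degrees, less where a joint would pass 70% of its speed; a pose out of reach is approached as far as the arm can. A call with a number of a shift or a turn outside -1 to 1 is refused whole. A call with a gripper value outside its range is refused whole. The fingers move at their own pace and stop on an object; FORCE is the grip in N (left out, the last holds). Time passes only in rows, so rows that do not move let the fingers close, or fill a call up. It gives the time, the measured TCP pose, the force and the opening at its end, in the units of the state.
- manip.get_obs(): the state, without advancing time (a new reading comes with each control period).
- manip.camera(name): name is "side" or "top" or "wrist"; returns the picture (384x512x3 uint8, blue, green, red); there is no depth.
- manip.camera_info(name): a dict with "K" (3x3 intrinsics, pixels), "camera_from_world" (4x4, takes a point from world to camera coordinates); the wrist camera has in their place "mount" (4x4, takes a point from camera to tool coordinates, whose origin is the TCP and whose axes are the flange's). Camera axes: x right, y down, z forward; pixel columns grow to the right and rows downward; lengths in m; the calibration is good to about 2 mm. A picture is of the moment at which its call begins: read the wrist's pose just before it. camera_info takes no time and is no camera call.
- manip.hand_in(): hands the job in, once; it reports no verdict.
The state is a dict: "clock": time; "joint_pos": joint angles; "joint_velocities": joint speeds; "tau": joint torques, N m; "position": TCP position; "ee_rot": TCP orientation; "ft_force": force on the tool from outside, world axes, zero at the start; "torque": the same for the moment, N m; "grip_width": opening from 0.0 (shut) to 1.0 (fully open).
Only numpy, scipy, OpenCV 4.12 (cv2) and the standard library are available. Lean on these libraries where they do the work, as an engineer would, in place of code of your own. Each camera call takes 0.05 s, during which the arm holds its last target.

## Working session

There is one attempt and no reset: what is moved stays moved. The work goes in short steps, Python scripts to look and compute and a shell command to move; the robot and the scene stay as the last step left them, time stands still between calls to the robot, and variables do not carry over. Pictures are saved under pics/ and viewed, and the job is handed in when it is done.

```bash
mkdir -p pics; ls; python3 - <<'E'
from workcell import manip
import cv2
o=manip.get_obs()
for k,v in o.items(): print(k,v)
for n in ["side","top","wrist"]:
    im=manip.camera(n); cv2.imwrite(f"pics/{n}0.png",im)
    print(n,manip.camera_info(n))
E
```

```text
pics
clock 0.0
joint_pos [-1.35058787  0.33283682 -0.06472276  1.46093618  0.02163638  1.34988209
 -0.08848425]
joint_velocities [ 0.00097958 -0.00100999 -0.00102994 -0.00119247  0.00137335  0.00119002
  0.00085537]
tau [-9.88076658e-05 -6.25455093e+01  4.91692638e-02 -3.91594934e+01
  1.62943115e-02  9.94030503e-03 -6.79588695e-06]
position [0.15018898 0.60634016 0.25254031]
ee_rot [ 1.21073363e-01  9.92643327e-01 -6.81780277e-04 -3.71388124e-05]
ft_force [-0.30170013 -0.46590785 -0.43180883]
torque [-0.01410705 -0.03388324  0.01511309]
grip_width 1.0003386260605553
side {'K': array([[377.52120394,   0.        , 259.50426011],
       [  0.        , 377.52120394, 195.23566201],
       [  0.        ,   0.        ,   1.        ]]), 'camera_from_world': array([[-0.96573512, -0.25916267, -0.01379825,  0.57722523],
       [-0.16799666,  0.66477235, -0.72791129,  0.17406424],
       [ 0.19782013, -0.70065144, -0.68553247,  0.99929195],
       [ 0.        ,  0.        ,  0.        ,  1.        ]])}
top {'K': array([[452.94015921,   0.        , 252.09116157],
       [  0.        , 452.940159
[... 156 characters left out ...]
     [-0.99265159, -0.02819512, -0.11767692,  0.60539426],
       [ 0.11776148, -0.00135184, -0.99304099,  1.03970558],
       [ 0.        ,  0.        ,  0.        ,  1.        ]])}
wrist {'K': array([[333.97891073,   0.        , 253.27649541],
       [  0.        , 333.97891073, 201.47187565],
       [  0.        ,   0.        ,   1.        ]]), 'mount': array([[-6.54484115e-04, -9.62375545e-01, -2.71722066e-01,
         6.88984558e-02],
       [ 9.99999723e-01, -5.33540114e-04, -5.18978740e-04,
         5.64546608e-04],
       [ 3.54477826e-04, -2.71722331e-01,  9.62375628e-01,
        -1.20077558e-01],
       [ 0.00000000e+00,  0.00000000e+00,  0.00000000e+00,
         1.00000000e+00]])}
```

View pics/side0.png

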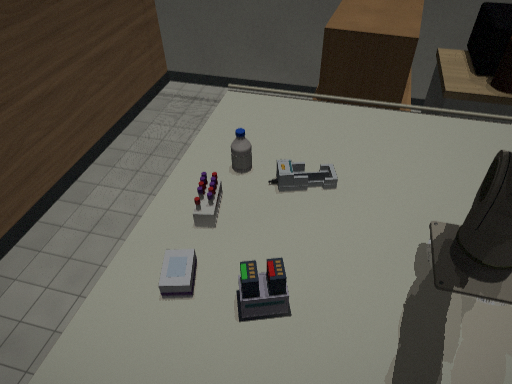

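View pics/top0.png

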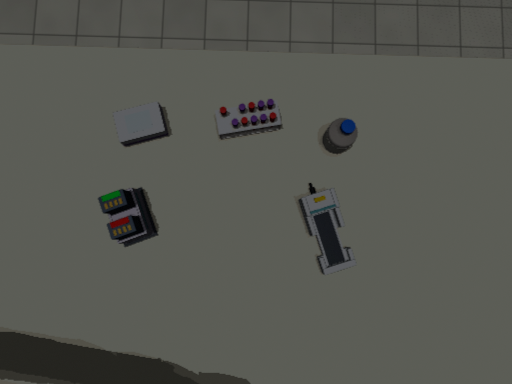

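View pics/wrist0.png

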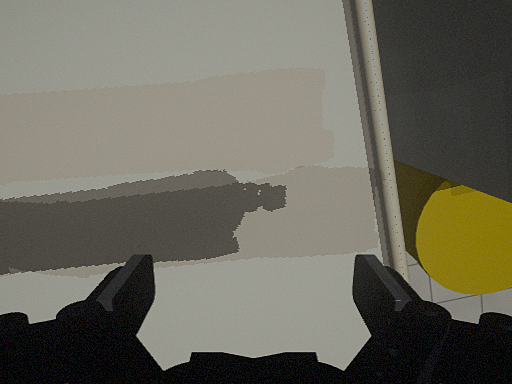

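```bash
python3 - <<'E'
import cv2
s=cv2.imread("pics/side0.png");t=cv2.imread("pics/top0.png")
def up(a,k): return cv2.resize(a,None,fx=k,fy=k,interpolation=cv2.INTER_CUBIC)
cv2.imwrite("pics/s_h.png",up(s[240:330,215:315],6))
cv2.imwrite("pics/s_c.png",up(s[145:205,260:350],8))
cv2.imwrite("pics/t_h.png",up(t[175:255,85:170],7))
cv2.imwrite("pics/t_c.png",up(t[175:285,290:370],5))
E
```

```text
(no output)
```

View pics/s_h.png

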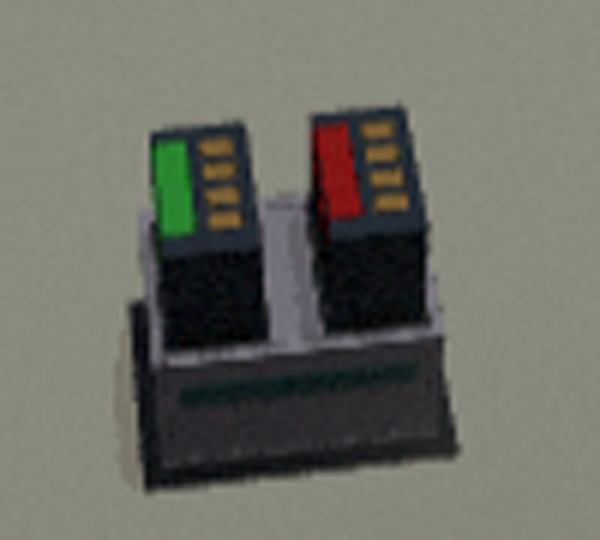

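View pics/s_c.png

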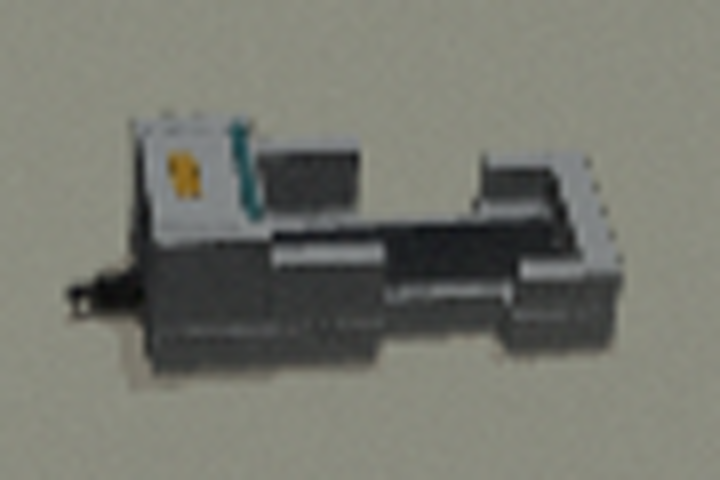

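View pics/t_h.png

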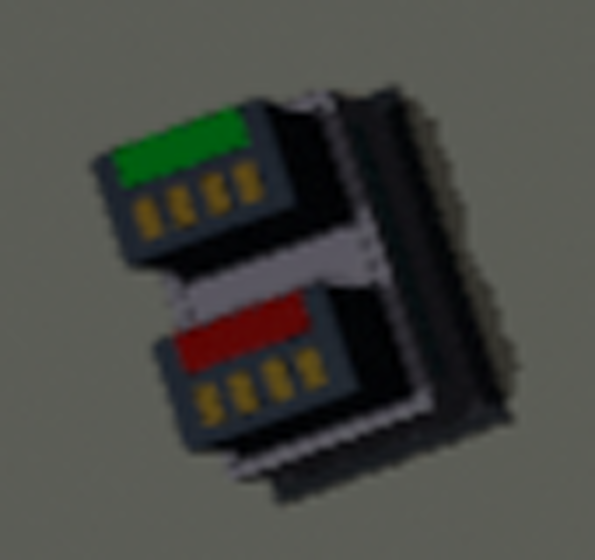

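View pics/t_c.png

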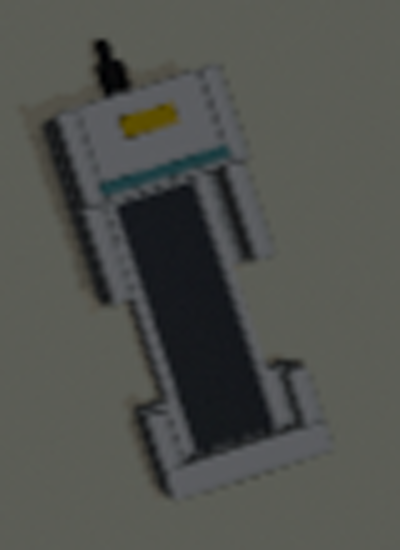

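```bash
cat > h.py <<'E'
import numpy as np, cv2
from scipy.spatial.transform import Rotation as R
from workcell import manip
def cam(n):
    i=manip.camera_info(n); return np.array(i["K"]),np.array(i["camera_from_world"])
def ray(n,uv):
    K,T=cam(n); d=np.linalg.inv(K)@np.array([uv[0],uv[1],1.]); Rm=T[:3,:3]
    return -Rm.T@T[:3,3], Rm.T@d
def plane(n,uv,z):
    o,d=ray(n,uv); return o+d*(z-o[2])/d[2]
def proj(n,p):
    K,T=cam(n); q=K@(T[:3,:3]@np.array(p)+T[:3,3]); return q[:2]/q[2]
def tri(na,a,nb,b):
    o1,d1=ray(na,a);o2,d2=ray(nb,b);d1/=np.linalg.norm(d1);d2/=np.linalg.norm(d2)
    s=np.linalg.lstsq(np.c_[d1,-d2],o2-o1,rcond=None)[0]
    p,q=o1+s[0]*d1,o2+s[1]*d2; return (p+q)/2,np.linalg.norm(p-q)
def wristcam(o):
    i=manip.camera_info("wrist");T=np.eye(4);T[:3,:3]=R.from_quat(o["ee_rot"]).as_matrix();T[:3,3]=o["position"]
    return np.array(i["K"]),T@np.array(i["mount"])
def wplane(o,uv,z):
    K,T=wristcam(o); d=T[:3,:3]@np.linalg.inv(K)@np.array([uv[0],uv[1],1.]); c=T[:3,3]
    return c+d*(z-c[2])/d[2]
def wproj(o,p):
    K,T=wristcam(o); q=K@(T[:3,:3].T@(np.array(p)-T[:3,3])); return q[:2]/q[2]
E
python3 - <<'E'
from h import *
np.set_printoptions(precision=4,suppress=True)
im={n:cv2.imread(f"pics/{n}0.png") for n in("side","top")}
c={}
for n in im:
    b,g,r=[im[n][:,:,i].astype(int) for i in range(3)]
    win=np.zeros(b.shape,bool)
    if n=="top": win[180:250,90:160]=1
    else: win[250:330,220:310]=1
    for nm,m in(("red",(r>80)&(g<50)&(b<60)),("green",(g>80)&(r<80)&(b<80)),("brass",(r>90)&(g>60)&(b<70)&(r-b>50))):
        m=(m&win).astype(np.uint8); ys,xs=np.nonzero(m); 
        if len(xs)==0: print(n,nm,'none');continue
        (cx,cy),wh,a=cv2.minAreaRect(np.c_[xs,ys].astype(np.float32)); print(n,nm,len(xs),xs.mean(),ys.mean(),wh,a); c[n,nm]=(xs.mean(),ys.mean())
for nm in("red","green"): print(nm,tri("side",c["side",nm],"top",c["top",nm]),plane("top",c["top",nm],.138),plane("side",c["side",nm],.138))
for n in("top","side"): print(n,"cam",ray(n,(0,0))[0])
# charger
tp={"hoodTL":(290+45/5,175+120/5),"hoodTR":(290+218/5,175+68/5),"tealL":(290+102/5,175+190/5),"tealR":(290+230/5,175+152/5)}
for k,v in tp.items(): print(k,plane("top",v,.070))
for k,v in {"tailL":(290+170/5,175+500/5),"tailR":(290+328/5,175+450/5),"inL":(290+195/5,175+460/5),"inR":(290+318/5,175+420/5)}.items(): print(k,plane("top",v,.042))
E
```

```text
side red 79 270.9367088607595 268.0126582278481 (14.7078218460083, 5.232591152191162) 81.8698959350586
side green 91 243.96703296703296 271.31868131868134 (67.52915954589844, 19.122713088989258) 60.01836013793945
side brass 73 265.5068493150685 269.13698630136986 (13.671751022338867, 32.386070251464844) 83.8844985961914
top red 91 119.15384615384616 222.06593406593407 (5.126145839691162, 18.112380981445312) 70.01689910888672
top green 107 109.95327102803738 195.90654205607476 (40.64549255371094, 22.46942710876465) 72.0308609008789
top brass 30 117.33333333333333 216.1 (31.62277603149414, 16.12761688232422) 71.56504821777344
red (array([0.5011, 0.2564, 0.1396]), np.float64(2.2049765574942235e-05)) [0.5011 0.2568 0.138 ] [0.5014 0.2552 0.138 ]
green (array([0.5558, 0.2794, 0.1396]), np.float64(0.000477014703339654)) [0.5562 0.2799 0.138 ] [0.556  0.2783 0.138 ]
top cam [ 0.4796 -0.0215  1.1039]
side cam [0.389  0.734  0.8197]
hoodTL [ 0.5667 -0.1314  0.07  ]
hoodTR [ 0.5929 -0.2105  0.07  ]
tealL [ 0.5354 -0.1579  0.07  ]
tealR [ 0.5544 -0.2162  0.07  ]
tailL [ 0.3949 -0.1948  0.042 ]
tailR [ 0.4197 -0.2677  0.042 ]
inL [ 0.4134 -0.2062  0.042 ]
inR [ 0.4333 -0.263   0.042 ]
```

```bash
python3 -m crank '[[1,[-0.52,-0.324,-0.06],[0,0,0]],[1,[-0.52,-0.324,-0.06],[0,0,0]],[1,[-0.52,-0.324,-0.06],[0,0,0]],[1,[-0.52,-0.324,-0.06],[0,0,0]],[1,[-0.52,-0.324,-0.06],[0,0,0]]]' 40
python3 -m crank '[[1,[-0.52,-0.324,-0.06],[0,0,0]],[1,[-0.52,-0.324,-0.06],[0,0,0]],[1,[-0.52,-0.324,-0.06],[0,0,0]],[1,[-0.52,-0.324,-0.06],[0,0,0]],[1,[-0.52,-0.324,-0.06],[0,0,0]]]'
python3 -m crank '[[1,[0,0,0],[0,0,-0.19]],[1,[0,0,0],[0,0,-0.19]],[1,[0,0,0],[0,0,-0.19]],[1,[0,0,0],[0,0,-0.19]],[1,[0,0,0],[0,0,0]]]'
python3 - <<'E'
from h import *
o=manip.get_obs(); im=manip.camera("wrist"); cv2.imwrite("pics/w1.png",im)
print(o["joint_pos"],o["position"],R.from_quat(o["ee_rot"]).as_matrix().round(3))
E
```

```text
clock: 0.65
position: [0.322, 0.4291, 0.2774]
ee_rot: [0.121, 0.993, 0.0, -0.0]
ft_force: [0.8, -0.4, -0.7]
grip_width: 0.998
clock: 1.15
position: [0.4927, 0.2533, 0.3015]
ee_rot: [0.121, 0.993, 0.0, 0.0]
ft_force: [0.2, 0.4, -0.3]
grip_width: 1.005
clock: 1.65
position: [0.4917, 0.255, 0.3011]
ee_rot: [-0.177, 0.984, -0.0, -0.0]
ft_force: [-0.6, -0.2, -0.5]
grip_width: 1.001
[-0.76543923  0.14865427  0.2303347   1.59102646 -0.03437508  1.40623219
  1.39536478] [0.49168447 0.25496485 0.30108098] [[-0.937 -0.349 -0.   ]
 [-0.349  0.937 -0.   ]
 [ 0.     0.    -1.   ]]
```

View pics/w1.png

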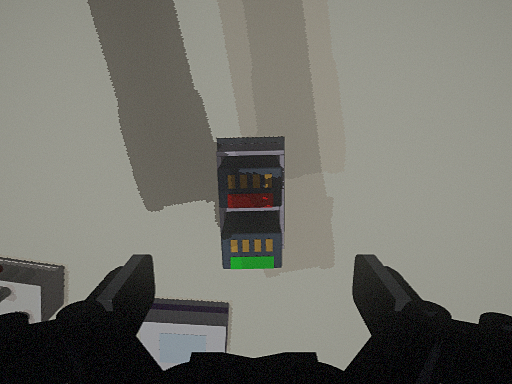

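```bash
python3 - <<'E'
from h import *
np.set_printoptions(precision=4,suppress=True)
o=manip.get_obs()
im=cv2.imread("pics/w1.png"); 
c=cv2.resize(im[125:280,205:295],None,fx=6,fy=6,interpolation=cv2.INTER_CUBIC); c=cv2.convertScaleAbs(c,alpha=1.5,beta=20); cv2.imwrite("pics/w1c.png",c[:600+330:])
b,g,r=[im[:,:,i].astype(int) for i in range(3)]
for nm,m in(("red",(r>60)&(g<50)&(b<50)),("green",(g>120)&(r<80)&(b<80))):
    m=m.astype(np.uint8); k,l,s,ce=cv2.connectedComponentsWithStats(m); i=1+np.argmax(s[1:,4]); ys,xs=np.nonzero(l==i)
    q=cv2.minAreaRect(np.c_[xs,ys].astype(np.float32)); print(nm,q,wplane(o,q[0],.138))
for uv in [(223,168),(281,168),(223,208),(281,208)]: print(uv,wplane(o,uv,.138))
for p in[(.0,0,0)]: pass
E
```

```text
red ((249.55091857910156, 200.33193969726562), (13.911299705505371, 45.23255157470703), 88.40885925292969) [0.5023 0.2557 0.138 ]
green ((251.6286163330078, 262.4017028808594), (11.782373428344727, 43.03541946411133), 88.63607025146484) [0.5579 0.2779 0.138 ]
(223, 168) [0.483  0.2246 0.138 ]
(281, 168) [0.466  0.2713 0.138 ]
(223, 208) [0.517 0.236 0.138]
(281, 208) [0.4993 0.2843 0.138 ]
```

View pics/w1c.png

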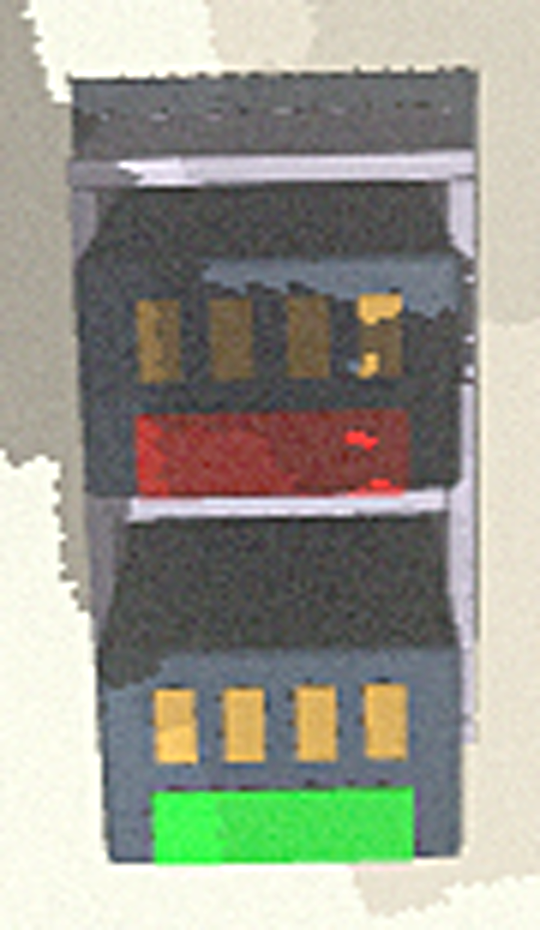

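```bash
python3 -m crank '[[1,[0.02,-0.033,0],[0,0,-0.029]],[1,[0,0,0.58],[0,0,0]],[1,[0,0,0.58],[0,0,0]],[1,[0,0,0.4],[0,0,0]],[1,[0,0,0],[0,0,0]]]'
python3 - <<'E'
from h import *
o=manip.get_obs(); im=manip.camera("wrist"); cv2.imwrite("pics/w2.png",im)
cv2.imwrite("pics/s2.png",cv2.resize(manip.camera("side")[180:340,160:360],None,fx=4,fy=4,interpolation=cv2.INTER_CUBIC))
print(o["position"],o["ft_force"])
E
```

```text
clock: 2.2
position: [0.4888, 0.2505, 0.1723]
ee_rot: [-0.186, 0.982, -0.002, -0.004]
ft_force: [-0.0, -0.1, 0.6]
grip_width: 1.001
[0.48880592 0.25053291 0.17229718] [-0.01233318 -0.11698676  0.60751245]
```

View pics/w2.png

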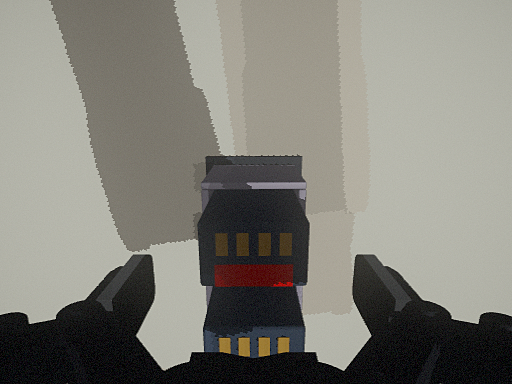

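View pics/s2.png

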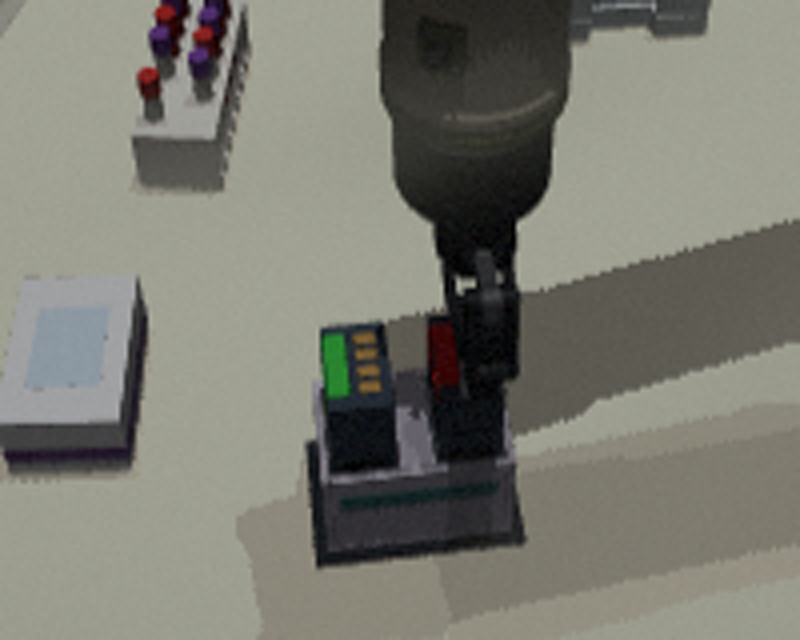

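```bash
python3 -m crank '[[1,[-0.03,0,0.3],[0,0,0]],[1,[0,0,0.3],[0,0,0]],[1,[0,0,0.11],[0,0,0]],[1,[0,0,0],[0,0,0]],[-1,[0,0,0],[0,0,0]]]' 60
python3 -m crank '[[-1,[0,0,0],[0,0,0]],[-1,[0,0,0],[0,0,0]],[-1,[0,0,0],[0,0,0]],[-1,[0,0,0],[0,0,0]],[-1,[0,0,0],[0,0,0]]]'
```

```text
clock: 2.8
position: [0.4943, 0.2534, 0.1216]
ee_rot: [-0.187, 0.982, 0.0, 0.001]
ft_force: [-0.5, 0.2, -0.1]
grip_width: 0.857
clock: 3.3
position: [0.4944, 0.2533, 0.1215]
ee_rot: [-0.187, 0.982, 0.001, 0.001]
ft_force: [-0.8, -1.7, 6.3]
grip_width: 0.648
```

```bash
python3 -m crank '[[-1,[0,0,-0.2],[0,0,0]],[-1,[0,0,-0.4],[0,0,0]],[-1,[0,0,-0.5],[0,0,0]],[-1,[0,0,-0.5],[0,0,0]],[-1,[0,0,0],[0,0,0]]]'
python3 - <<'E'
from h import *
o=manip.get_obs(); print(o["position"],o["ft_force"],o["joint_pos"]); im=manip.camera("wrist"); cv2.imwrite("pics/w3.png",im)
cv2.imwrite("pics/s3.png",cv2.resize(manip.camera("side")[180:340,160:360],None,fx=3,fy=3,interpolation=cv2.INTER_CUBIC))
E
```

```text
clock: 3.8
position: [0.4955, 0.254, 0.254]
ee_rot: [-0.187, 0.982, 0.002, 0.004]
ft_force: [0.6, 0.1, -2.8]
grip_width: 0.648
[0.49554646 0.25396309 0.25401365] [ 0.56060468  0.08243552 -2.84067498] [-0.75919541  0.17110741  0.23043322  1.66447813 -0.04120386  1.3011404
  1.42592174]
```

View pics/s3.png

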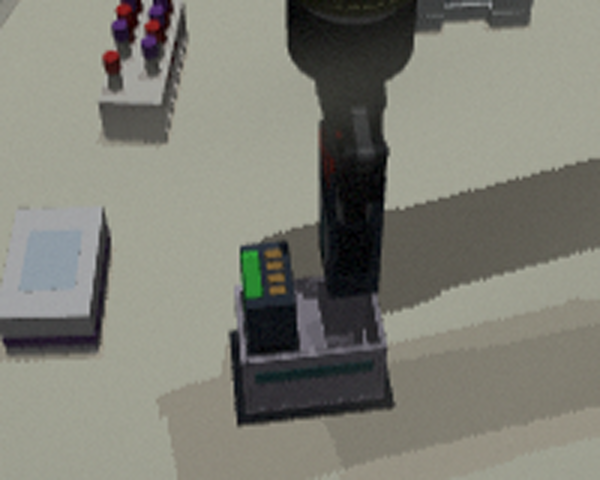

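```bash
python3 -m crank '[[-1,[0.33,-0.39,0],[0,0,0]],[-1,[0.33,-0.39,0],[0,0,0]],[-1,[0.33,-0.39,0],[0,0,0]],[-1,[0.33,-0.39,0],[0,0,0]],[-1,[0.33,-0.39,0],[0,0,0]]]'
python3 -m crank '[[-1,[0,0,0],[0,-0.16,0]],[-1,[0,0,0],[0,-0.16,0]],[-1,[0,0,0],[0,-0.16,0]],[-1,[0,0,0],[0,-0.16,0]],[-1,[0,0,0],[0,-0.16,0]]]'
python3 -m crank '[[-1,[0,0,0],[0,-0.16,0]],[-1,[0,0,0],[0,-0.16,0]],[-1,[0,0,0],[0,0,0]],[-1,[0,0,0],[0,0,0]],[-1,[0,0,0],[0,0,0]]]'
python3 - <<'E'
from h import *
o=manip.get_obs(); print(o["position"],o["ft_force"],o["joint_pos"],R.from_quat(o["ee_rot"]).as_matrix().round(3)); im=manip.camera("wrist"); cv2.imwrite("pics/w4.png",im)
cv2.imwrite("pics/s4.png",cv2.resize(manip.camera("side")[130:340,160:460],None,fx=2.5,fy=2.5,interpolation=cv2.INTER_CUBIC))
E
```

```text
clock: 4.4
position: [0.4264, 0.0577, 0.246]
ee_rot: [-0.187, 0.982, -0.0, -0.001]
ft_force: [0.6, -0.4, -2.8]
grip_width: 0.647
clock: 4.9
position: [0.4214, 0.0625, 0.2438]
ee_rot: [-0.185, 0.947, 0.055, 0.255]
ft_force: [-1.1, 1.7, -1.7]
grip_width: 0.65
clock: 5.4
position: [0.4232, 0.0686, 0.25]
ee_rot: [-0.19, 0.935, 0.074, 0.29]
ft_force: [0.1, -0.4, -2.7]
grip_width: 0.651
[0.42315867 0.06863855 0.25003876] [ 0.13719506 -0.41275772 -2.67656007] [-0.09049084 -0.4990859  -0.03195032  2.35711414 -0.30556586  0.7222454
  2.02000025] [[-0.759 -0.398  0.515]
 [-0.312  0.917  0.249]
 [-0.571  0.029 -0.82 ]]
```

View pics/s4.png

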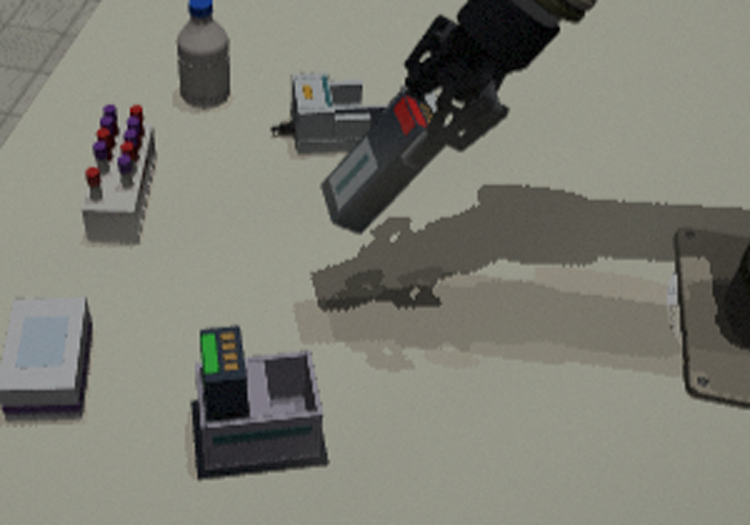

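View pics/w4.png

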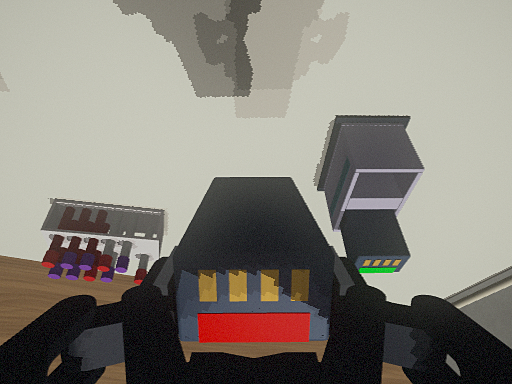

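```bash
python3 -m crank '[[-1,[-0.15,-0.25,0.4],[0,0,0]],[-1,[-0.15,-0.25,0.4],[0,0,0]],[-1,[-0.15,-0.25,0.4],[0,0,0]],[-1,[0,0,0],[0,0,0]],[-1,[0,0,0],[0,0,0]]]'
python3 - <<'E'
from h import *
o=manip.get_obs(); print(o["position"],o["ft_force"],o["joint_pos"],R.from_quat(o["ee_rot"]).as_matrix().round(3))
E
```

```text
clock: 6.0
position: [0.5239, 0.0496, 0.1894]
ee_rot: [-0.19, 0.935, 0.075, 0.29]
ft_force: [-0.2, -0.1, -3.9]
grip_width: 0.644
[0.52390488 0.0495531  0.18943231] [-0.1569399  -0.14697009 -3.91057224] [-0.17473695 -0.15403664  0.12444547  2.25401339 -0.4349495   0.51401459
  2.2493756 ] [[-0.76  -0.399  0.513]
 [-0.313  0.916  0.25 ]
 [-0.57   0.029 -0.821]]
```

```bash
python3 -m crank '[[-1,[0,0,0],[0,-0.15,0]],[-1,[0,0,0],[0,-0.15,0]],[-1,[0,0,0],[0,0,0]],[-1,[0,0,0],[0,0,0]],[-1,[0,0,0],[0,0,0]]]'
python3 - <<'E'
from h import *
o=manip.get_obs(); M=R.from_quat(o["ee_rot"]).as_matrix();print(o["position"],o["ft_force"],o["joint_pos"],M.round(3)); g=o["position"]+.003*M[:,2]; c=g+.110*M[:,2]+.018*M[:,0]; print("tail edge",c, "unit down in tool",(M.T@[0,0,-1]).round(3))
E
```

```text
clock: 6.5
position: [0.5269, 0.0485, 0.1971]
ee_rot: [-0.186, 0.908, 0.087, 0.365]
ft_force: [0.2, -0.2, -2.6]
grip_width: 0.647
[0.52689857 0.04848945 0.1971401 ] [ 0.23460712 -0.18691733 -2.61993165] [-0.38407368 -0.23091146  0.35478032  2.36121642 -0.6606748   0.35089281
  2.51746866] [[-0.664 -0.401  0.631]
 [-0.275  0.916  0.293]
 [-0.695  0.021 -0.718]]
tail edge [0.58624341 0.07665716 0.10345034] unit down in tool [ 0.695 -0.021  0.718]
```

```bash
python3 -m crank '[[-1,[0.1,0,0.1],[0.103,-0.003,0.106]],[-1,[0.17,0,0.17],[0.103,-0.003,0.106]],[-1,[0.17,0,0.17],[0.103,-0.003,0.106]],[-1,[0,0,0],[0,0,0]],[-1,[0,0,0],[0,0,0]]]'
python3 - <<'E'
from h import *
o=manip.get_obs(); M=R.from_quat(o["ee_rot"]).as_matrix();print(o["position"],o["ft_force"],o["joint_pos"],M.round(3)); g=o["position"]+.003*M[:,2]; c=g+.110*M[:,2]+.018*M[:,0]; print("tail edge",c, "unit down in tool",(M.T@[0,0,-1]).round(3))
E
```

```text
clock: 7.0
position: [0.5263, 0.042, 0.1665]
ee_rot: [-0.082, 0.925, 0.036, 0.369]
ft_force: [0.1, 0.2, -2.5]
grip_width: 0.644
[0.52627395 0.04203229 0.16654967] [ 0.14115137  0.21573591 -2.50936487] [ 0.01684718 -0.17431314 -0.15727869  2.40541393 -0.34600777  0.15724579
  1.91963434] [[-0.714 -0.179  0.677]
 [-0.125  0.984  0.128]
 [-0.689  0.007 -0.725]]
tail edge [0.58992674 0.0542293  0.07224932] unit down in tool [ 0.689 -0.007  0.725]
```

```bash
python3 -m crank '[[-1,[-0.03,-0.07,0.5],[0,0,0]],[-1,[-0.03,-0.07,0.5],[0,0,0]],[-1,[0,0,0],[0,0,0]],[-1,[0,0,0],[0,0,0]],[-1,[0,0,0],[0,0,0]]]'
python3 - <<'E'
from h import *
o=manip.get_obs(); M=R.from_quat(o["ee_rot"]).as_matrix();print(o["position"],o["ft_force"],o["joint_pos"],M.round(3)); g=o["position"]+.003*M[:,2]; c=g+.110*M[:,2]+.018*M[:,0]; print("tail edge",c, "unit down in tool",(M.T@[0,0,-1]).round(3))
cv2.imwrite("pics/s5.png",cv2.resize(manip.camera("side")[130:340,160:460],None,fx=2.5,fy=2.5,interpolation=cv2.INTER_CUBIC))
E
```

```text
clock: 7.5
position: [0.5687, 0.0446, 0.1318]
ee_rot: [-0.083, 0.926, 0.04, 0.366]
ft_force: [0.6, 0.8, -2.8]
grip_width: 0.649
[0.56868381 0.04459607 0.13181328] [ 0.6019428   0.7708761  -2.78982858] [-0.2108715  -0.00773635  0.07810368  2.34681217 -0.72559167  0.06735391
  2.32330692] [[-0.719 -0.183  0.67 ]
 [-0.124  0.983  0.135]
 [-0.684  0.014 -0.73 ]]
tail edge [0.6315066  0.05762687 0.03706891] unit down in tool [ 0.684 -0.014  0.73 ]
```

View pics/s5.png

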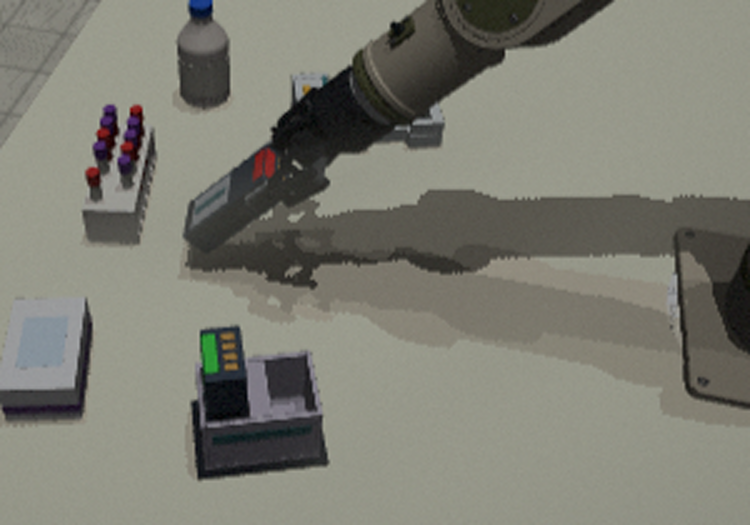

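```bash
python3 -m crank '[[-1,[0,0,0],[0,0.12,0]],[-1,[0,0,0],[0,0.12,0]],[-1,[0,0,0],[0,0,0]],[-1,[0,0,0],[0,0,0]],[-1,[0,0,0],[0,0,0]]]'
python3 - <<'E'
from h import *
o=manip.get_obs(); M=R.from_quat(o["ee_rot"]).as_matrix();print(o["position"],o["ft_force"],o["joint_pos"],M.round(3)); g=o["position"]+.003*M[:,2]; c=g+.110*M[:,2]+.018*M[:,0]; print("tail edge",c, "unit down in tool",(M.T@[0,0,-1]).round(3))
E
```

```text
clock: 8.05
position: [0.5687, 0.0521, 0.1315]
ee_rot: [-0.089, 0.944, 0.047, 0.315]
ft_force: [-0.3, -0.1, -3.1]
grip_width: 0.647
[0.56873368 0.05206392 0.13145516] [-0.32091327 -0.06529087 -3.09160195] [-0.19173557  0.01089648  0.05723256  2.26977753 -0.2980972   0.22460577
  1.89377991] [[-0.785 -0.198  0.587]
 [-0.139  0.98   0.145]
 [-0.603  0.032 -0.797]]
tail edge [0.620874   0.06593635 0.03054954] unit down in tool [ 0.603 -0.032  0.797]
```

```bash
python3 -m crank '[[-1,[0.1,0,0.13],[0,0,0]],[-1,[0.1,0,0.13],[0,0,0]],[-1,[0.02,0,0.03],[0,0,0]],[-1,[0.02,0,0.03],[0,0,0]],[-1,[0,0,0],[0,0,0]]]' 20
python3 - <<'E'
from h import *
o=manip.get_obs(); M=R.from_quat(o["ee_rot"]).as_matrix();print(o["position"],o["ft_force"],o["joint_pos"],M.round(3)); g=o["position"]+.003*M[:,2]; c=g+.110*M[:,2]+.018*M[:,0]; print("tail edge",c, "unit down in tool",(M.T@[0,0,-1]).round(3))
E
```

```text
clock: 8.55
position: [0.5716, 0.0532, 0.1027]
ee_rot: [-0.089, 0.943, 0.046, 0.318]
ft_force: [3.4, 2.3, 4.7]
grip_width: 0.646
[0.57161349 0.05321771 0.10267808] [3.37266758 2.2524846  4.67043747] [-0.16076356  0.07510652  0.02332939  2.28595306 -0.46044774  0.14238241
  2.05620347] [[-0.781 -0.197  0.592]
 [-0.138  0.98   0.144]
 [-0.609  0.031 -0.793]]
tail edge [0.62445167 0.06701863 0.00212629] unit down in tool [ 0.609 -0.031  0.793]
```

```bash
python3 -m crank '[[-1,[0.127,-0.007,-0.009],[0,0,0]],[-1,[0.127,-0.007,-0.009],[0,0,0]],[-1,[0.145,-0.007,0.018],[0,0,0]],[-1,[0.145,-0.007,0.018],[0,0,0]],[-1,[0,0,0],[0,0,0]]]' 20
python3 - <<'E'
from h import *
o=manip.get_obs(); M=R.from_quat(o["ee_rot"]).as_matrix();print(o["position"],o["ft_force"],o["joint_pos"],M.round(3))
cv2.imwrite("pics/w6.png",manip.camera("wrist"))
cv2.imwrite("pics/s6.png",cv2.resize(manip.camera("side")[130:340,160:460],None,fx=2.5,fy=2.5,interpolation=cv2.INTER_CUBIC))
E
```

```text
clock: 9.05
position: [0.5365, 0.0449, 0.0731]
ee_rot: [-0.089, 0.943, 0.046, 0.316]
ft_force: [-6.2, 3.1, 9.2]
grip_width: 0.649
[0.53648576 0.04494628 0.07308902] [-6.18974563  3.07202989  9.24558538] [ 0.05594603  0.07914779 -0.18641085  2.36832152 -0.84181876  0.07323232
  2.4566361 ] [[-0.784 -0.198  0.588]
 [-0.139  0.98   0.144]
 [-0.604  0.031 -0.796]]
```

View pics/s6.png

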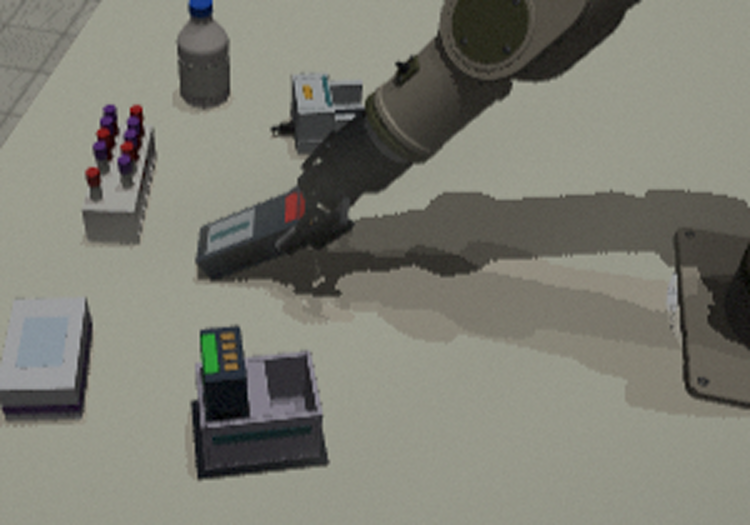

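View pics/w6.png

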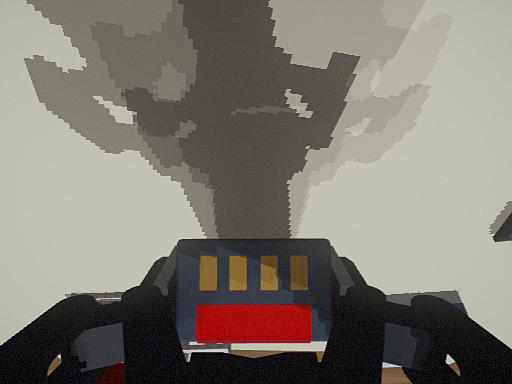

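```bash
python3 -m crank '[[-1,[0,0,0],[0,0.15,0]],[-1,[0,0,0],[0,0.15,0]],[-1,[0,0,0],[0,0.15,0]],[-1,[0,0,0],[0,0,0]],[-1,[0,0,0],[0,0,0]]]' 20
python3 - <<'E'
from h import *
o=manip.get_obs(); M=R.from_quat(o["ee_rot"]).as_matrix();print(o["position"],o["ft_force"],o["joint_pos"],M.round(3))
E
```

```text
clock: 9.65
position: [0.5392, 0.0549, 0.0732]
ee_rot: [-0.101, 0.972, 0.05, 0.205]
ft_force: [4.0, 0.3, 3.8]
grip_width: 0.645
[0.53924437 0.05491267 0.07321236] [4.01922938 0.26266799 3.77495663] [-0.31714323  0.12221739  0.18980865  2.21299168 -0.27868353  0.40427011
  1.87851794] [[-0.895 -0.217  0.389]
 [-0.176  0.975  0.138]
 [-0.409  0.055 -0.911]]
```

```bash
python3 -m crank '[[-1,[0.104,-0.007,0.063],[0,0,0]],[-1,[0.104,-0.007,0.063],[0,0,0]],[-1,[0.075,-0.007,0.062],[0,0,0]],[-1,[0.075,-0.007,0.062],[0,0,0]],[-1,[0,0,0],[0,0,0]]]' 20
python3 - <<'E'
from h import *
o=manip.get_obs(); M=R.from_quat(o["ee_rot"]).as_matrix();print(o["position"],o["ft_force"],o["joint_pos"],M.round(3))
cv2.imwrite("pics/s7.png",cv2.resize(manip.camera("side")[130:340,160:460],None,fx=2.5,fy=2.5,interpolation=cv2.INTER_CUBIC))
E
```

```text
clock: 10.15
position: [0.5193, 0.0498, 0.0415]
ee_rot: [-0.101, 0.973, 0.05, 0.203]
ft_force: [-1.5, 2.1, 5.8]
grip_width: 0.65
[0.51933845 0.04981335 0.04153043] [-1.46289297  2.05596048  5.82832374] [-0.28472356  0.15008038  0.16218382  2.27137904 -0.35140195  0.32797757
  1.95838529] [[-0.897 -0.216  0.385]
 [-0.176  0.975  0.138]
 [-0.405  0.056 -0.913]]
```

View pics/s7.png

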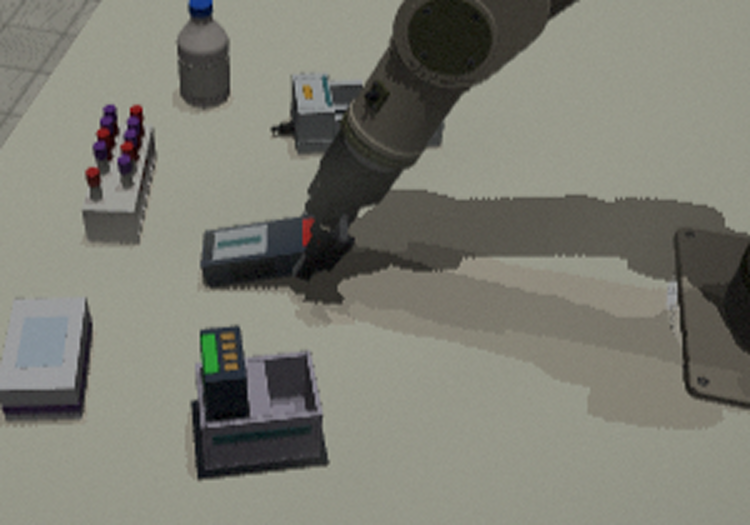

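```bash
python3 -m crank '[[-1,[0,0,0],[0,0.15,0]],[-1,[0,0,0],[0,0.15,0]],[-1,[0.03,0,0.06],[0,0,0]],[-1,[0.03,0,0.06],[0,0,0]],[-1,[0,0,0],[0,0,0]]]' 20
python3 -m crank '[[1,[0,0,0],[0,0,0]],[1,[0,0,0],[0,0,0]],[1,[0,0,0],[0,0,0]],[1,[0,0,0],[0,0,0]],[1,[0,0,0],[0,0,0]]]'
python3 - <<'E'
from h import *
o=manip.get_obs(); M=R.from_quat(o["ee_rot"]).as_matrix();print(o["position"],o["ft_force"],o["joint_pos"],M.round(3))
E
```

```text
clock: 10.7
position: [0.5175, 0.0496, 0.0318]
ee_rot: [-0.106, 0.99, 0.038, 0.088]
ft_force: [2.7, 1.1, 2.5]
grip_width: 0.646
clock: 11.2
position: [0.517, 0.0498, 0.032]
ee_rot: [-0.106, 0.99, 0.037, 0.087]
ft_force: [-0.1, 0.1, -0.1]
grip_width: 0.997
[0.51701878 0.04977355 0.03199359] [-0.08798473  0.08132857 -0.10622276] [-0.34630267  0.25823459  0.22393987  2.10388694 -0.21884903  0.62020123
  1.81712955] [[-0.963 -0.216  0.164]
 [-0.203  0.975  0.093]
 [-0.18   0.056 -0.982]]
```

```bash
python3 -m crank '[[1,[0,0,-0.3],[0,0,0]],[1,[0,0,-0.6],[0,0,0]],[1,[0,0,-0.6],[0.035,0.115,0]],[1,[0,0,-0.6],[0.035,0.115,0]],[1,[0,0,-0.6],[0,0,0]]]'
python3 -m crank '[[1,[0,0,0],[0,0,0]],[1,[0,0,0],[0,0,0]],[1,[0,0,0],[0,0,0]],[1,[0,0,0],[0,0,0]],[1,[0,0,0],[0,0,0]]]'
python3 - <<'E'
from h import *
o=manip.get_obs(); M=R.from_quat(o["ee_rot"]).as_matrix();print(o["position"],o["ft_force"],o["joint_pos"],M.round(3))
cv2.imwrite("pics/w8.png",manip.camera("wrist"));cv2.imwrite("pics/t8.png",manip.camera("top"))
E
```

```text
clock: 11.7
position: [0.4935, 0.0371, 0.2479]
ee_rot: [-0.107, 0.994, -0.0, -0.001]
ft_force: [1.0, 1.0, -1.0]
grip_width: 0.998
clock: 12.2
position: [0.493, 0.0363, 0.2447]
ee_rot: [-0.106, 0.994, 0.0, -0.001]
ft_force: [-0.8, -0.0, -0.6]
grip_width: 0.999
[0.4930077  0.03629676 0.24465477] [-0.79289422 -0.04740214 -0.59797703] [-0.41601613  0.04185444  0.25903894  1.82198014 -0.01215803  1.2805347
  1.63025169] [[-0.977 -0.212 -0.001]
 [-0.212  0.977  0.001]
 [ 0.001  0.001 -1.   ]]
```

View pics/w8.png

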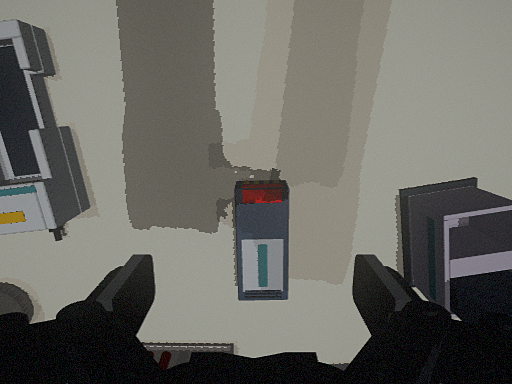

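View pics/t8.png

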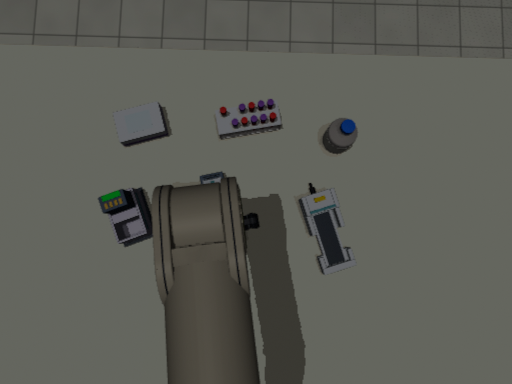

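```bash
python3 - <<'E'
from h import *
np.set_printoptions(precision=4,suppress=True)
o=manip.get_obs(); im=cv2.imread("pics/w8.png"); cv2.imwrite("pics/w8c.png",cv2.convertScaleAbs(cv2.resize(im[165:315,215:310],None,fx=4,fy=4,interpolation=cv2.INTER_CUBIC),alpha=1.6))
for uv in[(235,190),(288,190),(288,299),(239,299)]: print(uv,wplane(o,uv,.036))
E
```

```text
(235, 190) [0.5088 0.0213 0.036 ]
(288, 190) [0.4975 0.0738 0.036 ]
(288, 299) [0.619  0.1037 0.036 ]
(239, 299) [0.6306 0.0502 0.036 ]
```

View pics/w8c.png

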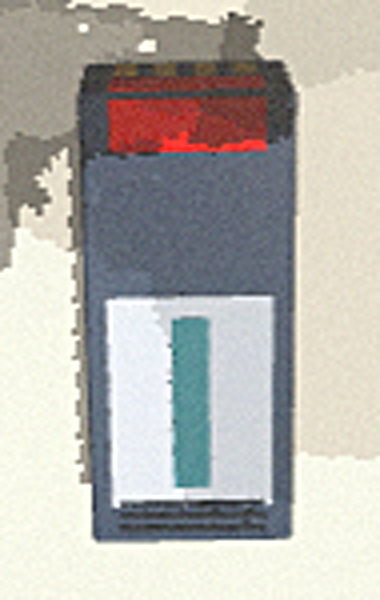

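```bash
python3 - <<'E'
from h import *
np.set_printoptions(precision=4,suppress=True)
o=manip.get_obs()
P=[wplane(o,uv,.036) for uv in[(235.2,187.5),(289.5,187.5),(288,299.5),(238.7,299.5)]]
n=(P[0]+P[1])/2;t=(P[2]+P[3])/2; d=n-t
print(P,"len",np.linalg.norm(d),"w",np.linalg.norm(P[0]-P[1]),np.linalg.norm(P[2]-P[3]),"c",(n+t)/2,"yaw",np.degrees(np.arctan2(d[1],d[0])))
M=R.from_quat(o["ee_rot"]).as_matrix(); u=d/np.linalg.norm(d)
g=(n+t)/2-u*.012; print("grasp",g,"tool shift",M.T@(g-o["position"]),"tool x yaw",np.degrees(np.arctan2(M[1,0],M[0,0])))
E
```

```text
[array([0.5062, 0.021 , 0.036 ]), array([0.4946, 0.0747, 0.036 ]), array([0.6197, 0.1038, 0.036 ]), array([0.6313, 0.05  , 0.036 ])] len 0.12837785260358647 w 0.054955318694435144 0.05502906179841456 c [0.5629 0.0624 0.036 ] yaw -166.90323256894044
grasp [0.5746 0.0651 0.036 ] tool shift [-0.0857  0.0107  0.209 ] tool x yaw -167.7857334198729
```

```bash
python3 -m crank '[[1,[-0.535,0.067,0],[0,0,-0.02]],[1,[-0.535,0.067,0],[0,0,0]],[1,[0,0,0.5],[0,0,0]],[1,[0,0,0.5],[0,0,0]],[1,[0,0,0.4],[0,0,0]]]'
python3 -m crank '[[1,[0,0,0],[0,0,0]],[1,[0,0,0],[0,0,0]],[1,[0,0,0],[0,0,0]],[1,[0,0,0],[0,0,0]],[1,[0,0,0],[0,0,0]]]'
python3 - <<'E'
from h import *
o=manip.get_obs(); M=R.from_quat(o["ee_rot"]).as_matrix();print(o["position"],o["joint_pos"],M.round(3)); print(M.T@(np.array([.5746,.0651,.027])-o["position"]))
cv2.imwrite("pics/w9.png",manip.camera("wrist"))
E
```

```text
clock: 12.8
position: [0.5741, 0.0657, 0.1311]
ee_rot: [-0.114, 0.993, 0.0, -0.001]
ft_force: [-0.0, -0.2, -0.7]
grip_width: 1.001
clock: 13.3
position: [0.5754, 0.0659, 0.1352]
ee_rot: [-0.114, 0.993, 0.001, 0.001]
ft_force: [-0.9, 0.8, 0.5]
grip_width: 0.999
[0.5754063  0.06593337 0.13518862] [-0.40411017  0.32582254  0.25320629  1.7421343  -0.09248063  1.0823426
  1.67935742] [[-0.974 -0.227  0.003]
 [-0.227  0.974  0.002]
 [-0.003  0.001 -1.   ]]
[ 0.0012822  -0.00075692  0.10818459]
```

View pics/w9.png

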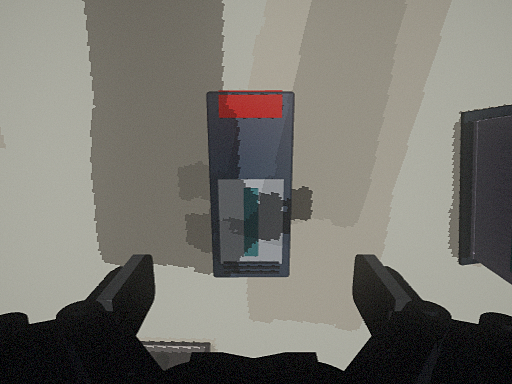

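```bash
python3 -m crank '[[1,[0.015,-0.01,0.4],[0,0,0]],[1,[0,0,0.4],[0,0,0]],[1,[0,0,0.3],[0,0,0]],[1,[0,0,0.2],[0,0,0]],[1,[0,0,0],[0,0,0]]]'
python3 - <<'E'
from h import *
o=manip.get_obs(); M=R.from_quat(o["ee_rot"]).as_matrix();print(o["position"],o["ft_force"],M.round(3)); print(M.T@(np.array([.5746,.0651,.027])-o["position"]))
E
```

```text
clock: 13.85
position: [0.5724, 0.0647, 0.028]
ee_rot: [-0.114, 0.993, 0.0, -0.001]
ft_force: [-0.7, 0.0, 0.8]
grip_width: 0.999
[0.57244226 0.0646548  0.02796129] [-0.74655161  0.03975791  0.81404845] [[-0.974 -0.227 -0.003]
 [-0.227  0.974  0.   ]
 [ 0.003  0.001 -1.   ]]
[-2.20520838e-03 -5.74652574e-05  9.54930265e-04]
```

Close and lift.

```bash
python3 -m crank '[[-1,[-0.025,0,0],[0,0,0]],[-1,[0,0,0],[0,0,0]],[-1,[0,0,0],[0,0,0]],[-1,[0,0,0],[0,0,0]],[-1,[0,0,0],[0,0,0]]]' 70
python3 -m crank '[[-1,[0,0,0],[0,0,0]],[-1,[0,0,-0.3],[0,0,0]],[-1,[0,0,-0.5],[0,0,0]],[-1,[0,0,-0.5],[0,0,0]],[-1,[0,0,-0.5],[0,0,0]]]' 70
python3 - <<'E'
from h import *
o=manip.get_obs(); M=R.from_quat(o["ee_rot"]).as_matrix();print(o["position"],o["ft_force"],M.round(3),o["joint_pos"])
cv2.imwrite("pics/w10.png",manip.camera("wrist"));cv2.imwrite("pics/t10.png",manip.camera("top"))
E
```

```text
clock: 14.35
position: [0.5772, 0.0655, 0.0317]
ee_rot: [-0.114, 0.993, 0.001, 0.002]
ft_force: [0.2, -0.7, 6.6]
grip_width: 0.639
clock: 14.85
position: [0.5754, 0.065, 0.1758]
ee_rot: [-0.114, 0.993, 0.001, 0.0]
ft_force: [0.4, 0.3, -3.8]
grip_width: 0.643
[0.57536544 0.06504318 0.17581861] [ 0.40071021  0.25123617 -3.79723467] [[-0.974 -0.227  0.001]
 [-0.227  0.974  0.001]
 [-0.001  0.001 -1.   ]] [-0.41142755  0.28622565  0.26218689  1.70057471 -0.08101421  1.16439617
  1.67226191]
```

View pics/w10.png

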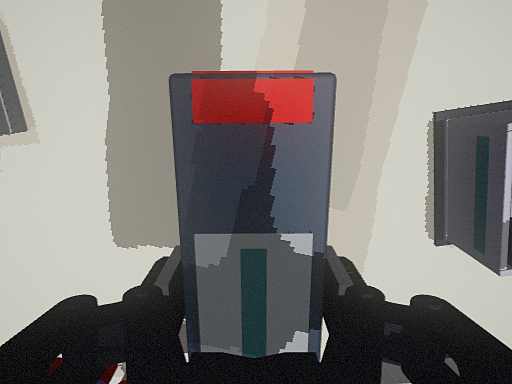

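```bash
python3 -m crank '[[-1,[0.34,-0.29,-0.28],[0,0,0]],[-1,[0.34,-0.29,-0.28],[0,0,0]],[-1,[0.34,-0.29,-0.28],[0,0,0]],[-1,[0.34,-0.29,-0.28],[0,0,0]],[-1,[0,0,0],[0,0,0]]]'
python3 -m crank '[[-1,[0,0,0],[0,0,0]],[-1,[0,0,0],[0,0,0]],[-1,[0,0,0],[0,0,0]],[-1,[0,0,0],[0,0,0]],[-1,[0,0,0],[0,0,0]]]'
python3 - <<'E'
from h import *
o=manip.get_obs(); M=R.from_quat(o["ee_rot"]).as_matrix();print(o["position"],o["ft_force"],M.round(3),o["joint_pos"])
cv2.imwrite("pics/w11.png",manip.camera("wrist"))
i=manip.camera_info("wrist");K,T=np.array(i["K"]),np.array(i["mount"])
for uv in[(170,74),(336,74),(187,350),(319,350)]:
    d=T[:3,:3]@np.linalg.inv(K)@np.array([*uv,1.]);c=T[:3,3];print(uv,(c+d*(-.0043-c[2])/d[2]).round(4))
E
```

```text
clock: 15.45
position: [0.4896, -0.0548, 0.2662]
ee_rot: [-0.111, 0.994, 0.0, 0.002]
ft_force: [1.0, 0.2, -4.1]
grip_width: 0.642
clock: 15.95
position: [0.4908, -0.0496, 0.2627]
ee_rot: [-0.115, 0.993, 0.0, -0.0]
ft_force: [0.0, 0.0, -3.0]
grip_width: 0.642
[ 0.49079173 -0.04963723  0.26271854] [ 0.00618153  0.03927526 -3.02729003] [[-0.974 -0.228 -0.001]
 [-0.228  0.974  0.001]
 [ 0.     0.001 -1.   ]] [-0.31825156  0.02416166  0.33477417  1.80174576 -0.00913343  1.31759353
  1.81918473]
(170, 74) [ 0.079  -0.0265 -0.0043]
(336, 74) [ 0.079   0.0275 -0.0043]
(187, 350) [-0.0276 -0.0268 -0.0043]
(319, 350) [-0.0276  0.0276 -0.0043]
```

View pics/w11.png

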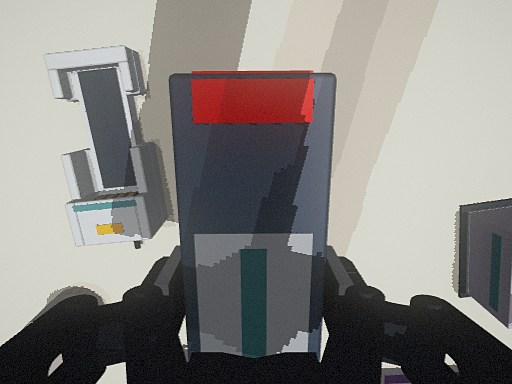

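```bash
python3 - <<'E'
import cv2
im=cv2.imread("pics/w11.png"); cv2.imwrite("pics/w11c.png",cv2.resize(im[35:255,35:170],None,fx=4,fy=4,interpolation=cv2.INTER_CUBIC)[:600]); cv2.imwrite("pics/w11d.png",cv2.resize(im[130:260,40:180],None,fx=4.5,fy=4.5,interpolation=cv2.INTER_CUBIC))
E
```

```text
(no output)
```

View pics/w11c.png

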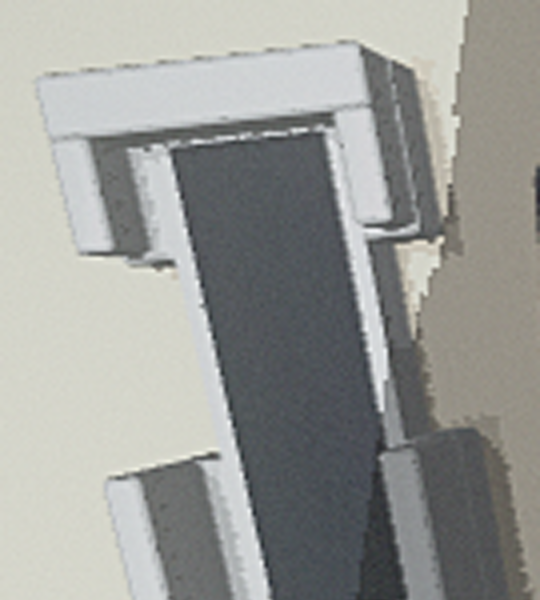

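View pics/w11d.png

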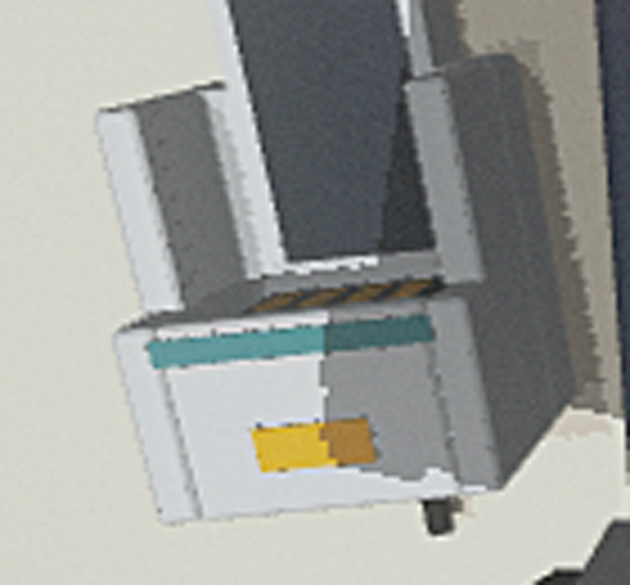

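```bash
cat >> h.py <<'E'
def fit2d(local,world):
    L=np.array(local)[:,:2];W=np.array(world)[:,:2];lc,wc=L.mean(0),W.mean(0)
    a=((L-lc)[:,0]*(W-wc)[:,0]+(L-lc)[:,1]*(W-wc)[:,1]).sum();b=((L-lc)[:,0]*(W-wc)[:,1]-(L-lc)[:,1]*(W-wc)[:,0]).sum()
    t=np.arctan2(b,a);Rm=np.array([[np.cos(t),-np.sin(t)],[np.sin(t),np.cos(t)]]);c=wc-Rm@lc
    return c,np.degrees(t),((L@Rm.T+c)-W)
E
python3 - <<'E'
from h import *
np.set_printoptions(precision=4,suppress=True)
o=manip.get_obs(); h=.0395
pts=[((44.5,55),.042,(-.080,-h)),((123.75,45.5),.042,(-.080,h)),((47,69.5),.042,(-.065,-h)),((128,60.5),.042,(-.065,h)),((55,97.5),.042,(-.037,-h)),
((65.6,204.4),.070,(.060,-h)),((143.3,195.6),.070,(.060,h)),((76.7,246),.070,(.106,-h)),((151.1,238.4),.070,(.106,h)),((61.6,154.9),.056,(.014,-h)),((153.3,142.2),.056,(.014,h))]
W=[wplane(o,u,z) for u,z,l in pts]
c,t,r=fit2d([p[2] for p in pts],W); print("wrist",c,t);print(r)
tp=[((299,199),.07,(.106,h)),((333.6,188.6),.07,(.106,-h)),((324,275),.042,(-.08,h)),((355.6,265),.042,(-.08,-h))]
c,t,r=fit2d([p[2] for p in tp],[plane("top",u,z) for u,z,l in tp]); print("top",c,t);print(r)
E
```

```text
wrist [ 0.4832 -0.2047] 19.12461530931779
[[-0.0018 -0.0008]
 [-0.0025  0.0021]
 [-0.      0.001 ]
 [-0.0004  0.0014]
 [ 0.0024  0.001 ]
 [-0.0015  0.0001]
 [-0.0013  0.0021]
 [ 0.0003  0.0008]
 [-0.0003  0.0034]
 [-0.0008 -0.0001]
 [ 0.0059 -0.0111]]
top [ 0.4813 -0.2053] 19.154234260367502
[[ 0.0017 -0.0019]
 [ 0.0015  0.0026]
 [-0.0022  0.0005]
 [-0.001  -0.0012]]
```

```bash
for i in 1; do python3 -m crank '[[-1,[0,0,0],[0,0,0.184]],[-1,[0,0,0],[0,0,0.184]],[-1,[0,0,0],[0,0,0.184]],[-1,[0,0,0],[0,0,0.184]],[-1,[0,0,0],[0,0,0.184]]]'; done
python3 -m crank '[[-1,[0,0,0],[0,0,0.184]],[-1,[0,0,0],[0,0,0.184]],[-1,[0,0,0],[0,0,0.184]],[-1,[0,0,0],[0,0,0.184]],[-1,[0,0,0],[0,0,0.184]]]'
python3 -m crank '[[-1,[0,0,0],[0,0,0.184]],[-1,[0,0,0],[0,0,0.184]],[-1,[0,0,0],[0,0,0.184]],[-1,[0,0,0],[0,0,0.184]],[-1,[0,0,0],[0,0,0.184]]]'
python3 -m crank '[[-1,[0,0,0],[0,0,0.184]],[-1,[0,0,0],[0,0,0.184]],[-1,[0,0,0],[0,0,0.184]],[-1,[0,0,0],[0,0,0.184]],[-1,[0,0,0],[0,0,0.184]]]'
python3 -m crank '[[-1,[0,0,0],[0,0,0.184]],[-1,[0,0,0],[0,0,0]],[-1,[0,0,0],[0,0,0]],[-1,[0,0,0],[0,0,0]],[-1,[0,0,0],[0,0,0]]]'
python3 - <<'E'
from h import *
o=manip.get_obs(); M=R.from_quat(o["ee_rot"]).as_matrix();print(o["position"],o["ft_force"],M.round(3),o["joint_pos"],np.degrees(np.arctan2(M[1,0],M[0,0])))
E
```

```text
clock: 16.5
position: [0.4908, -0.0499, 0.2631]
ee_rot: [0.247, 0.969, 0.001, -0.0]
ft_force: [0.6, -0.1, -2.3]
grip_width: 0.643
clock: 17.0
position: [0.4908, -0.0499, 0.2631]
ee_rot: [0.574, 0.819, 0.0, -0.0]
ft_force: [-0.5, 0.0, -3.3]
grip_width: 0.64
clock: 17.5
position: [0.4908, -0.0499, 0.2631]
ee_rot: [0.826, 0.563, 0.0, -0.0]
ft_force: [0.0, -0.3, -2.8]
grip_width: 0.643
clock: 18.0
position: [0.4908, -0.0499, 0.2631]
ee_rot: [0.972, 0.235, 0.0, -0.001]
ft_force: [0.7, 0.3, -3.0]
grip_width: 0.643
clock: 18.5
position: [0.4908, -0.05, 0.2632]
ee_rot: [0.986, 0.168, 0.0, -0.001]
ft_force: [0.6, -0.0, -3.5]
grip_width: 0.644
[ 0.49076847 -0.0500057   0.26320582] [ 0.61319004 -0.02969007 -3.45116953] [[ 0.943  0.332  0.   ]
 [ 0.332 -0.943  0.001]
 [ 0.001 -0.001 -1.   ]] [-0.35223472  0.02185776  0.37020511  1.80321044 -0.00938226  1.31765736
 -1.21262098] 19.362444892206312
```

```bash
python3 -m crank '[[-1,[-0.263,0.45,0.197],[0,0,0.005]],[-1,[-0.263,0.45,0.197],[0,0,0]],[-1,[-0.263,0.45,0.197],[0,0,0]],[-1,[-0.263,0.45,0.197],[0,0,0]],[-1,[0,0,0],[0,0,0]]]'
python3 -m crank '[[-1,[0,0,0],[0,-0.145,0]],[-1,[0,0,0],[0,-0.145,0]],[-1,[0,0,0],[0,0,0]],[-1,[0,0,0],[0,0,0]],[-1,[0,0,0],[0,0,0]]]'
cat > bay.py <<'E'
from h import *
np.set_printoptions(precision=4,suppress=True)
C=np.array([.4828,-.2055,.022]);Y=np.radians(19.13);B=np.array([[np.cos(Y),-np.sin(Y),0],[np.sin(Y),np.cos(Y),0],[0,0,1]])
o=manip.get_obs();M=R.from_quat(o["ee_rot"]).as_matrix();T=B.T@(o["position"]-C)
D=B.T@M
print("TCP bay mm",T*1e3,"F bay",B.T@o["ft_force"],"clock",o["clock"],"w",o["grip_width"])
print("tilt",np.degrees(np.arcsin(-D[2,0])),"yawerr",np.degrees(np.arctan2(D[1,0],D[0,0])),"roll",np.degrees(np.arcsin(D[2,1])))
N=T+D@np.array([.0795,.0005,.033]);print("N mm",N*1e3,"tail",(T+D@np.array([-.0505,.0005,.033]))*1e3,"nosetop",(T+D@np.array([.0795,.0005,-.003]))*1e3)
print("bay x,y,z in tool:",D[0],D[1],D[2])
E
python3 bay.py; python3 - <<'E'
from h import *
print(manip.get_obs()["joint_pos"]);cv2.imwrite("pics/w12.png",manip.camera("wrist"))
cv2.imwrite("pics/s12.png",cv2.resize(manip.camera("side")[100:260,220:400],None,fx=4,fy=4,interpolation=cv2.INTER_CUBIC))
E
```

```text
clock: 19.0
position: [0.4552, -0.2192, 0.1983]
ee_rot: [0.987, 0.162, -0.001, 0.0]
ft_force: [-0.3, 0.6, -3.1]
grip_width: 0.642
clock: 19.5
position: [0.4578, -0.2142, 0.2002]
ee_rot: [0.98, 0.164, -0.111, 0.018]
ft_force: [0.1, -0.1, -3.5]
grip_width: 0.641
TCP bay mm [-26.4706  -0.0565 178.1938] F bay [ 0.0048 -0.1508 -3.5283] clock 19.5 w 0.6407225281243994
tilt 12.861121907149489 yawerr -0.1567192140236744 roll -0.05158501186099616
N mm [ 43.6879  -0.718  128.3255] tail [-83.0503  -0.3713 157.262 ] nosetop [ 51.7009  -0.7731 163.4223]
bay x,y,z in tool: [ 0.9749 -0.0029 -0.2226] [-0.0027 -1.      0.0015] [-0.2226 -0.0009 -0.9749]
[-0.18835197  0.2444235   0.52982081  1.74488424  0.01575668  1.36217161
 -0.90505722]
```

View pics/w12.png

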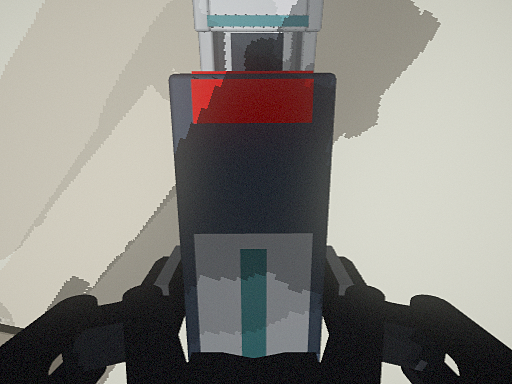

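View pics/s12.png

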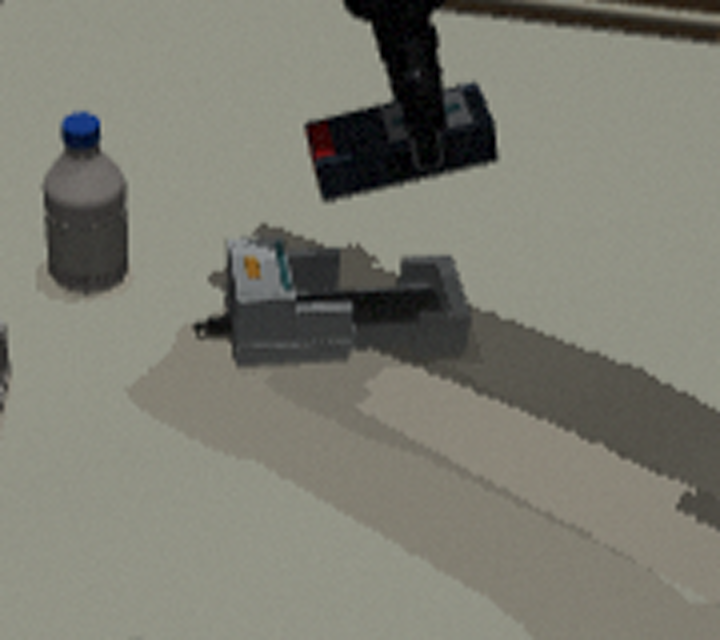

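```bash
python3 - <<'E'
from bay import *
im=cv2.imread("pics/w12.png"); cv2.imwrite("pics/w12c.png",cv2.resize(im[0:80,180:340],None,fx=5,fy=5,interpolation=cv2.INTER_CUBIC))
for uv,z in [((194,28),.07),((322.5,28),.07),((207,18),.07),((308,18),.07),((170,74),None),((336,74),None)]:
    if z: print(uv,B.T@(wplane(o,uv,z)-C)*1e3)
E
```

```text
TCP bay mm [-26.5244   0.0224 178.4116] F bay [-1.0023  0.4781 -3.3662] clock 19.6 w 0.6402639243822535
tilt 12.870761678473036 yawerr -0.17579625196306908 roll -0.05603646946527318
N mm [ 43.6255  -0.6597 128.5315] tail [-83.1077  -0.2708 157.4893] nosetop [ 51.6444  -0.7204 163.6269]
bay x,y,z in tool: [ 0.9749 -0.0033 -0.2227] [-0.003  -1.      0.0017] [-0.2228 -0.001  -0.9749]
(194, 28) [62.9715 36.8769 48.    ]
(322.5, 28) [ 62.6588 -42.415   48.    ]
(207, 18) [68.3468 28.4758 48.    ]
(308, 18) [ 68.104  -33.0659  48.    ]
```

View pics/w12c.png

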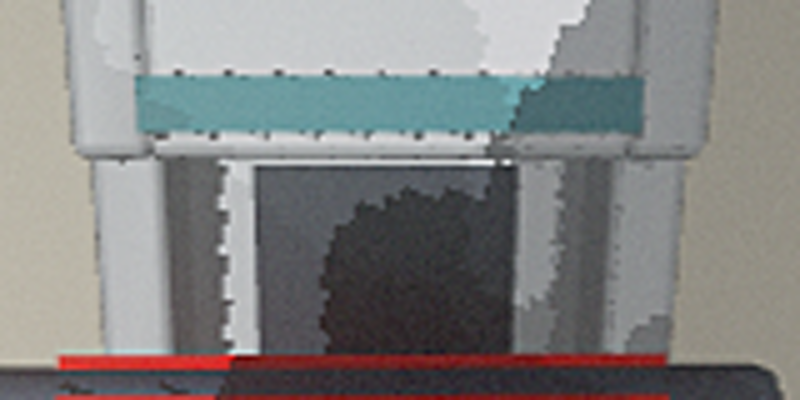

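```bash
sed -i 's/C=np.array(\[.4828,-.2055,.022\])/C=np.array([.4846,-.2077,.022])/' bay.py
python3 -m crank '[[-1,[0.115,0.025,0.5],[0,0,0]],[-1,[0.115,0,0.5],[0,0,0]],[-1,[0,0,0],[0,0,0]],[-1,[0,0,0],[0,0,0]],[-1,[0,0,0],[0,0,0]]]'
python3 bay.py; python3 - <<'E'
from h import *
cv2.imwrite("pics/w13.png",manip.camera("wrist"))
E
```

```text
clock: 20.1
position: [0.4599, -0.216, 0.1202]
ee_rot: [0.98, 0.164, -0.11, 0.019]
ft_force: [-0.4, 0.1, -2.4]
grip_width: 0.64
TCP bay mm [-26.038    0.2007  98.1733] F bay [-0.3591  0.2552 -2.3799] clock 20.1 w 0.6400199238050465
tilt 12.831541083775186 yawerr -0.14652597910488055 roll 0.03737697480355366
N mm [44.1463 -0.5008 48.3419] tail [-82.6068  -0.1767  77.213 ] nosetop [52.1414 -0.4972 83.4429]
bay x,y,z in tool: [ 0.975  -0.0024 -0.2221] [-0.0025 -1.     -0.0001] [-0.2221  0.0007 -0.975 ]
```

View pics/w13.png

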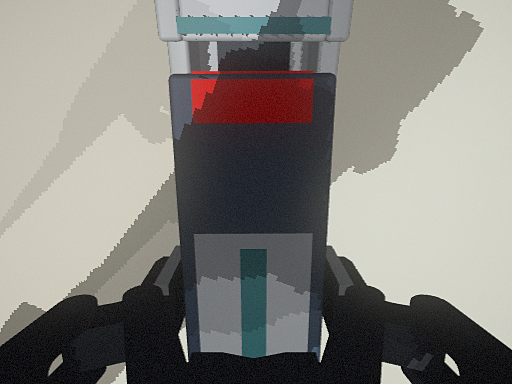

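```bash
python3 -m crank '[[-1,[0.03,0,0.15],[0,0,0]],[-1,[0.03,0,0.15],[0,0,0]],[-1,[0.03,0,0.12],[0,0,0]],[-1,[0.017,0,0.07],[0,0,0]],[-1,[0,0,0],[0,0,0]]]'
python3 bay.py; python3 - <<'E'
from h import *
cv2.imwrite("pics/w14.png",manip.camera("wrist"))
cv2.imwrite("pics/s14.png",cv2.resize(manip.camera("side")[120:220,250:370],None,fx=6,fy=6,interpolation=cv2.INTER_CUBIC))
E
```

```text
clock: 20.65
position: [0.458, -0.2157, 0.0768]
ee_rot: [0.98, 0.164, -0.112, 0.018]
ft_force: [0.5, -1.1, -3.6]
grip_width: 0.642
TCP bay mm [-27.7737   1.1922  54.8039] F bay [ 0.0811 -1.2187 -3.5902] clock 20.65 w 0.6419841436367577
tilt 13.084470693498195 yawerr -0.11808931720340611 roll -0.06603949142555267
N mm [42.1903  0.5871  4.6623] tail [-84.4343   0.848   34.0927] nosetop [50.3401  0.5277 39.7276]
bay x,y,z in tool: [ 0.974  -0.0023 -0.2264] [-0.002  -1.      0.0016] [-0.2264 -0.0012 -0.974 ]
```

View pics/w14.png

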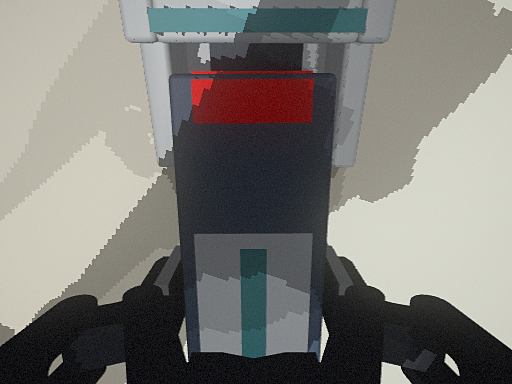

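View pics/s14.png

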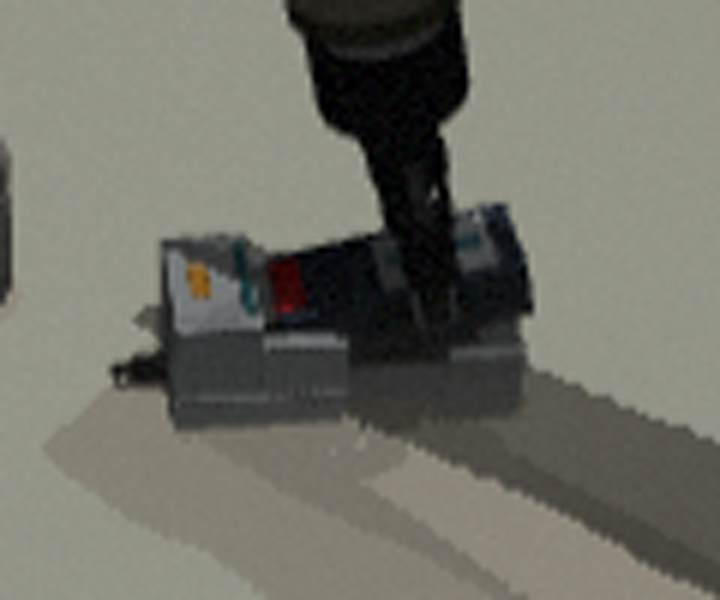

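```bash
python3 -m crank '[[-1,[0.009,0.012,0.037],[0,0,0]],[-1,[0,0,0],[0,0,0]],[-1,[0.08,0,-0.019],[0,0,0]],[-1,[0.08,0,-0.019],[0,0,0]],[-1,[0,0,0],[0,0,0]]]'
python3 bay.py
```

```text
clock: 21.25
position: [0.4714, -0.212, 0.0746]
ee_rot: [0.98, 0.164, -0.112, 0.018]
ft_force: [-3.1, -2.0, -3.1]
grip_width: 0.638
TCP bay mm [-13.9177   0.3018  52.619 ] F bay [-3.5526 -0.8695 -3.0576] clock 21.25 w 0.6375966850366203
tilt 13.079962357961163 yawerr -0.07460954029235427 roll -0.060458600534821307
N mm [56.0507 -0.2536  2.483 ] tail [-70.5764  -0.0887  31.9034] nosetop [64.1978 -0.3032 37.549 ]
bay x,y,z in tool: [ 0.9741 -0.0015 -0.2263] [-0.0013 -1.      0.0014] [-0.2263 -0.0011 -0.9741]
```

```bash
python3 -m crank '[[-1,[0.03,0,0.005],[0,0,0]],[-1,[0.03,0,0.0],[0,0,0]],[-1,[0.023,0,0],[0,0,0]],[-1,[0,0,0],[0,0,0]],[-1,[0,0,0],[0,0,0]]]' 90
python3 bay.py
```

```text
clock: 21.75
position: [0.476, -0.2107, 0.0731]
ee_rot: [0.98, 0.164, -0.113, 0.018]
ft_force: [-8.3, -1.8, 3.1]
grip_width: 0.638
TCP bay mm [-9.0831 -0.0334 51.1219] F bay [-8.4745  1.0365  3.0838] clock 21.75 w 0.6379180240407263
tilt 13.131267343483435 yawerr -0.16218985170584493 roll -0.08703865943277501
N mm [60.8394 -0.6799  0.923 ] tail [-65.7609  -0.3215  30.4568] nosetop [69.0177 -0.7592 35.9817]
bay x,y,z in tool: [ 0.9738 -0.0032 -0.2272] [-0.0028 -1.      0.0022] [-0.2272 -0.0015 -0.9739]
```

```bash
python3 -m crank '[[-1,[0.009,0.0,0.022],[0,0.035,0]],[-1,[0.009,0,0.022],[0,0.035,0]],[-1,[0,0,0],[0,0,0]],[-1,[0,0,0],[0,0,0]],[-1,[0,0,0],[0,0,0]]]'
python3 bay.py;  python3 - <<'E'
from h import *
cv2.imwrite("pics/s15.png",cv2.resize(manip.camera("side")[120:220,250:370],None,fx=6,fy=6,interpolation=cv2.INTER_CUBIC))
E
```

```text
clock: 22.25
position: [0.4761, -0.2106, 0.0691]
ee_rot: [0.983, 0.164, -0.086, 0.013]
ft_force: [-6.8, -1.5, -0.3]
grip_width: 0.638
TCP bay mm [-8.9664 -0.002  47.0754] F bay [-6.9474  0.807  -0.3477] clock 22.25 w 0.6381860499224169
tilt 10.020824540788238 yawerr -0.18192296336027827 roll -0.10148864398857654
N mm [63.5767 -0.6729  0.7445] tail [-64.4395  -0.2665  23.3653] nosetop [69.8406 -0.7576 36.1953]
bay x,y,z in tool: [ 0.9847 -0.0035 -0.174 ] [-0.0031 -1.      0.0024] [-0.174  -0.0018 -0.9847]
```

View pics/s15.png

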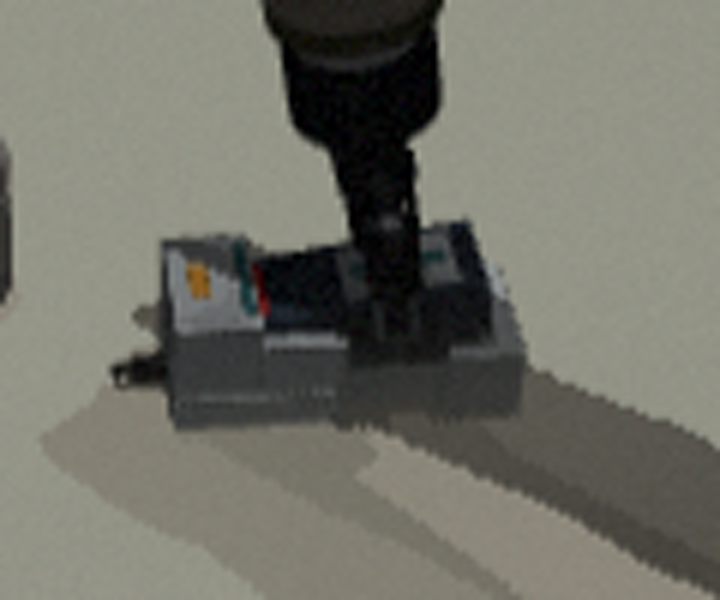

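```bash
python3 -m crank '[[-1,[0.025,0.0,-0.004],[0,0,0]],[-1,[-0.010,0,0.042],[0,0.0556,0]],[-1,[-0.013,0,0.042],[0,0.0556,0]],[-1,[0,0,0],[0,0,0]],[-1,[0,0,0],[0,0,0]]]'
python3 bay.py
```

```text
clock: 22.8
position: [0.4749, -0.211, 0.0623]
ee_rot: [0.985, 0.164, -0.043, 0.006]
ft_force: [-6.8, -3.5, -2.7]
grip_width: 0.637
TCP bay mm [-10.2316   0.0484  40.3453] F bay [-7.5879 -1.0569 -2.6712] clock 22.8 w 0.6366671728066188
tilt 5.023993405979119 yawerr -0.2222376607502636 roll -0.11748153356007364
N mm [66.0707 -0.6796  0.509 ] tail [-63.4289  -0.1773  11.8935] nosetop [69.223  -0.7659 36.3707]
bay x,y,z in tool: [ 0.9962 -0.0041 -0.0876] [-0.0039 -1.      0.0024] [-0.0876 -0.0021 -0.9962]
```

```bash
python3 -m crank '[[-1,[-0.02,0.0,0.041],[0,0.0556,0]],[-1,[-0.024,0,0.040],[0,0.0556,0]],[-1,[0,0,0],[0,0,0]],[-1,[0,0,0],[0,0,0]],[-1,[0,0,0],[0,0,0]]]'
python3 bay.py;  python3 - <<'E'
from h import *
cv2.imwrite("pics/s16.png",cv2.resize(manip.camera("side")[120:220,250:370],None,fx=6,fy=6,interpolation=cv2.INTER_CUBIC))
E
```

```text
clock: 23.3
position: [0.4718, -0.212, 0.056]
ee_rot: [0.986, 0.165, -0.0, -0.001]
ft_force: [-4.5, -3.2, -5.8]
grip_width: 0.633
TCP bay mm [-13.4793   0.1562  33.9744] F bay [-5.2411 -1.5208 -5.7635] clock 23.3 w 0.6329938857242797
tilt 0.011941942012938762 yawerr -0.1877466732357108 roll -0.10233333852911293
N mm [66.0119 -0.5453  0.957 ] tail [-63.9874  -0.1193   0.9841] nosetop [66.0192 -0.6097 36.957 ]
bay x,y,z in tool: [ 1.     -0.0033 -0.0002] [-0.0033 -1.      0.0018] [-0.0002 -0.0018 -1.    ]
```

View pics/s16.png

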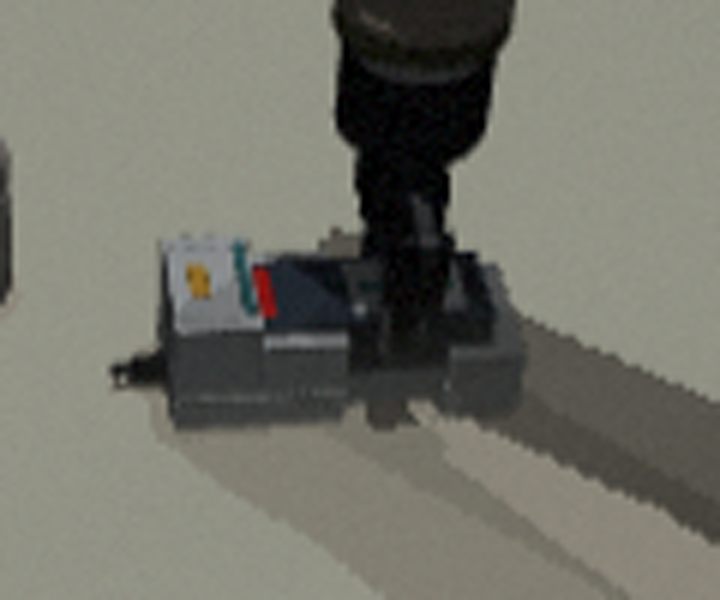

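```bash
python3 -m crank '[[-1,[0,0.0,0.012],[0,0,0]],[-1,[0,0,0.01],[0,0,0]],[-1,[0,0,0],[0,0,0]],[-1,[0,0,0],[0,0,0]],[-1,[0,0,0],[0,0,0]]]'
python3 bay.py
```

```text
clock: 23.85
position: [0.4723, -0.2118, 0.0546]
ee_rot: [0.986, 0.165, 0.0, -0.001]
ft_force: [-6.7, -2.4, -0.4]
grip_width: 0.634
TCP bay mm [-12.9681   0.1355  32.6018] F bay [-7.1072 -0.0225 -0.4439] clock 23.85 w 0.6337526608914434
tilt -0.03221501376614657 yawerr -0.16393421965275765 roll -0.0926896734139702
N mm [66.5488 -0.5386 -0.3543] tail [-63.4506  -0.1666  -0.4274] nosetop [66.5284 -0.5968 35.6456]
bay x,y,z in tool: [ 1.     -0.0029  0.0006] [-0.0029 -1.      0.0016] [ 0.0006 -0.0016 -1.    ]
```

Floor contact (z force up ~5 N). Release, then retreat straight up.

```bash
python3 -m crank '[[1,[0,0,0],[0,0,0]],[1,[0,0,0],[0,0,0]],[1,[0,0,0],[0,0,0]],[1,[0,0,0],[0,0,0]],[1,[0,0,0],[0,0,0]]]'
python3 -m crank '[[1,[0,0,-0.2],[0,0,0]],[1,[0,0,-0.5],[0,0,0]],[1,[0,0,-0.5],[0,0,0]],[1,[-0.4,0,-0.4],[0,0,0]],[1,[-0.4,0,-0.4],[0,0,0]]]'
python3 -m crank '[[1,[-0.1,0,-0.2],[0,0,0]],[1,[0,0,0],[0,0,0]],[1,[0,0,0],[0,0,0]],[1,[0,0,0],[0,0,0]],[1,[0,0,0],[0,0,0]]]'
python3 bay.py;  python3 - <<'E'
from h import *
cv2.imwrite("pics/s17.png",cv2.resize(manip.camera("side")[120:220,250:370],None,fx=6,fy=6,interpolation=cv2.INTER_CUBIC));cv2.imwrite("pics/w17.png",manip.camera("wrist"));cv2.imwrite("pics/side17.png",manip.camera("side"));cv2.imwrite("pics/t17.png",manip.camera("top"))
E
```

```text
clock: 24.35
position: [0.4736, -0.2113, 0.0549]
ee_rot: [0.986, 0.165, 0.001, -0.001]
ft_force: [-0.6, 0.9, 0.0]
grip_width: 0.999
clock: 24.85
position: [0.412, -0.2326, 0.216]
ee_rot: [0.986, 0.166, 0.001, -0.0]
ft_force: [-0.0, -0.4, 0.8]
grip_width: 1.0
clock: 25.35
position: [0.4049, -0.2346, 0.2295]
ee_rot: [0.986, 0.166, 0.0, -0.001]
ft_force: [-0.5, 0.6, -0.2]
grip_width: 1.0
TCP bay mm [-84.08     0.6684 207.4901] F bay [-0.287   0.7238 -0.1676] clock 25.35 w 0.9998319318079337
tilt -0.04212946484380169 yawerr -0.06638922616449601 roll -0.09811957809938476
N mm [ -4.5564   0.1328 174.5478] tail [-134.5562    0.2834  174.4522] nosetop [ -4.5829   0.0712 210.5477]
bay x,y,z in tool: [ 1.     -0.0012  0.0007] [-0.0012 -1.      0.0017] [ 0.0007 -0.0017 -1.    ]
```

View pics/s17.png

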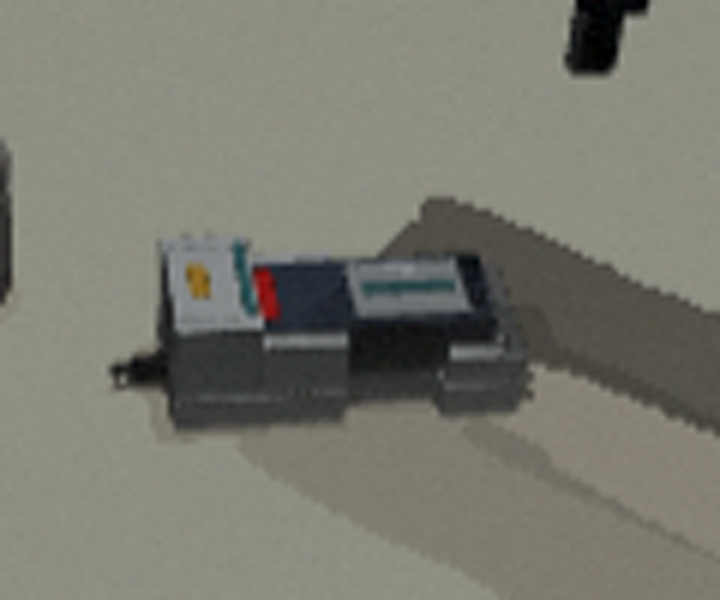

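View pics/w17.png

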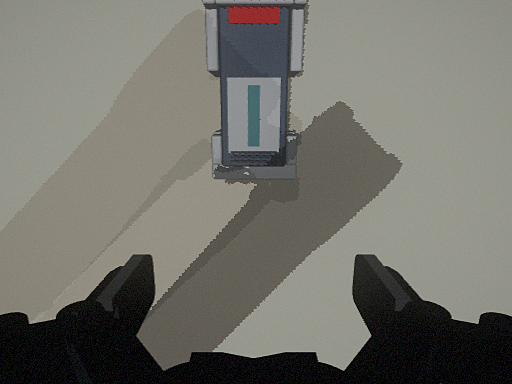

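View pics/side17.png

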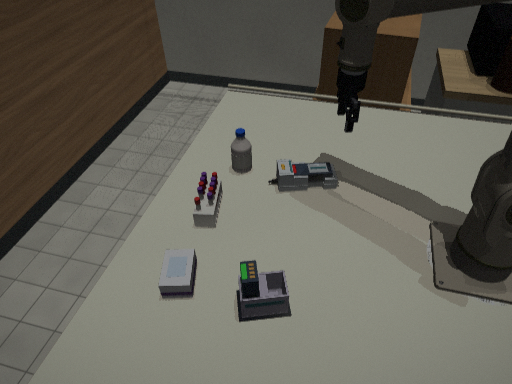

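```bash
python3 - <<'E'
from bay import *
im=cv2.imread("pics/w17.png"); cv2.imwrite("pics/w17c.png",cv2.convertScaleAbs(cv2.resize(im[60:190,195:310],None,fx=5,fy=5,interpolation=cv2.INTER_CUBIC)[:650],alpha=1.3))
for uv,z in [((221,160),.058),((287.5,160),.058),((254,165),.058),((254,167.5),.042),((254,179),.042),((229,78),.058),((280,78),.058),((228,149),.058),((281,149),.058)]:
    print(uv,B.T@(wplane(o,uv,z)-C)*1e3)
E
```

```text
TCP bay mm [-84.2301   0.3315 208.0922] F bay [-0.7026 -0.8814  0.1173] clock 25.55 w 1.0012154804623037
tilt -0.09612022678858308 yawerr -0.1030081337172091 roll -0.07386156047997423
N mm [ -4.6758  -0.269  175.225 ] tail [-134.6754   -0.0353  175.0069] nosetop [ -4.7362  -0.3153 211.2249]
bay x,y,z in tool: [ 1.     -0.0018  0.0017] [-0.0018 -1.      0.0013] [ 0.0017 -0.0013 -1.    ]
(221, 160) [-59.3662  29.2645  36.    ]
(287.5, 160) [-59.506  -29.1282  36.    ]
(254, 165) [-63.8586   0.2949  36.    ]
(254, 167.5) [-68.8333   0.2765  20.    ]
(254, 179) [-79.752    0.2969  20.    ]
(229, 78) [ 8.3818 20.752  36.    ]
(280, 78) [  8.2777 -21.2544  36.    ]
(228, 149) [-49.775   22.8989  36.    ]
(281, 149) [-49.886  -23.2306  36.    ]
```

View pics/w17c.png

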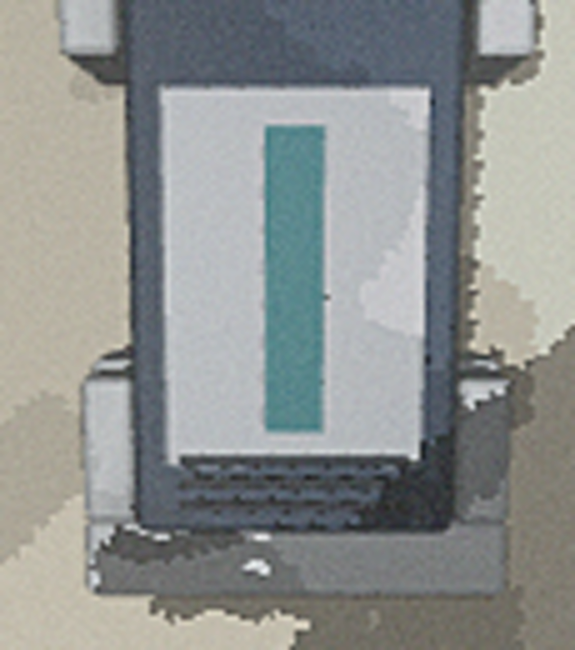

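```bash
python3 -c "
from workcell import manip
print(manip.hand_in(), manip.get_obs()['clock'])"
```

```text
the job is handed in; nothing more can be done
the job is handed in; nothing more can be done
```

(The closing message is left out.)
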